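# Clear a slide-staining run: frames to drain, wash cups nested

## Task

First take every slide frame out of the processing rack and lean it, right way up and side by side, against the sloped board of the white draining stand, lower edge on the ledge and leaning back against the board. Then nest all the loose wash cups, fully home and upright, into the cup that is fixed on the round black mat, so that they make one stack there. Set the frames down, never drop one or let it fall over, and do not knock over or shove away the bottles, jars and tip box round about.

Things in the scene. Friction and masses are not known exactly. Their poses are not given: they have to be found in the camera images.
- rack: fixed steel rack, 270 mm along its own y, 84 mm along x; origin: centre of its underside. Four slots at y = -97.5, -32.5, 32.5, 97.5 mm, each for one frame standing on its lower edge, face towards the rack's y; slot floor 8 mm and slot walls 36 mm above the bench, 2.6 mm play. Lift frames straight up.
- stand: fixed white draining stand, 290 mm along its own y, 100 mm along x; origin: centre of its underside. Its board leans 20 degrees (0.349 rad) from vertical, top towards the stand's -x (the robot's side); frames rest on the face that looks to +x and up. Four frames fit side by side at y = -105, -35, 35, 105 mm.
- stand_foot (a point): middle of the line where the board's front face meets the ledge, 35 mm above the bench; axes as stand. The board runs 59 mm up the slope from here. The ledge, at right angles to the board, is 18 mm deep to a lip 7 mm high.
- stand_rest (a point): where the centre of a properly leaned frame lies at the middle of the stand: x = -15, z = 88 mm in the stand's axes (axes as stand). The upper 51 mm of a leaned frame stands clear above the board.
- mat: fixed round black rubber drip mat, 120 mm across, 4 mm thick; origin at the centre of its underside. The bottom cup (cup0_c) is fixed upright on its middle, so the inner floor of that cup is 30 mm and its rim 66 mm above the bench.
- frame1_c (a point): centre of a slide frame: stiff grey plastic plate with two glass slides, 8 mm thick (its x), 60 mm wide (its y), 110 mm high (its z, up), 60 to 120 g, all alike; its plain upper 32 mm (black ribs) is the grip. Starts upright in a rack slot, its centre 63 mm above the bench. May be absent.
- frame2_c (a point): centre of a slide frame: stiff grey plastic plate with two glass slides, 8 mm thick (its x), 60 mm wide (its y), 110 mm high (its z, up), 60 to 120 g, all alike; its plain upper 32 mm (black ribs) is the grip. Starts upright in a rack slot, its centre 63 mm above the bench. May be absent.
- frame3_c (a point): centre of a slide frame: stiff grey plastic plate with two glass slides, 8 mm thick (its x), 60 mm wide (its y), 110 mm high (its z, up), 60 to 120 g, all alike; its plain upper 32 mm (black ribs) is the grip. Starts upright in a rack slot, its centre 63 mm above the bench. May be absent.
- frame4_c (a point): centre of a slide frame: stiff grey plastic plate with two glass slides, 8 mm thick (its x), 60 mm wide (its y), 110 mm high (its z, up), 60 to 120 g, all alike; its plain upper 32 mm (black ribs) is the grip. Starts upright in a rack slot, its centre 63 mm above the bench. May be absent.
- cup0_c (a point): bottom cup, fixed on the mat: white round wash cup, 62 mm high, upper 22 mm a straight collar 62 mm across outside, below it tapering 53 to 37 mm; mouth 57 mm across, inner floor 26 mm above underside. Nests in its like with 2 mm play; fully home it sits 26 mm higher. 55-110 g. Point: on the axis, 31 mm above the underside; z to the mouth.
- cup1_c (a point): loose cup, may be absent: white round wash cup, 62 mm high, upper 22 mm a straight collar 62 mm across outside, below it tapering 53 to 37 mm; mouth 57 mm across, inner floor 26 mm above underside. Nests in its like with 2 mm play; fully home it sits 26 mm higher. 55-110 g. Point: on the axis, 31 mm above the underside; z to the mouth.
- cup2_c (a point): loose cup, may be absent: white round wash cup, 62 mm high, upper 22 mm a straight collar 62 mm across outside, below it tapering 53 to 37 mm; mouth 57 mm across, inner floor 26 mm above underside. Nests in its like with 2 mm play; fully home it sits 26 mm higher. 55-110 g. Point: on the axis, 31 mm above the underside; z to the mouth.
- cup3_c (a point): loose cup, may be absent: white round wash cup, 62 mm high, upper 22 mm a straight collar 62 mm across outside, below it tapering 53 to 37 mm; mouth 57 mm across, inner floor 26 mm above underside. Nests in its like with 2 mm play; fully home it sits 26 mm higher. 55-110 g. Point: on the axis, 31 mm above the underside; z to the mouth.
- vial: bystander: amber glass vial, 28 mm across, 55 mm high, loose; origin at the centre of its underside
- jar: bystander: small clear jar, 38 mm across, 60 mm high, loose; origin at the centre of its underside
- buffer: bystander: white plastic bottle, 64 mm across, 150 mm high, loose; origin at the centre of its underside
- reagent: bystander: amber bottle, 56 mm across, 120 mm high, loose; origin at the centre of its underside
- tipbox: bystander: low clear box, 85 x 120 x 55 mm (x, y, z), loose; origin at the centre of its underside
Not all that is in view belongs to the job. Leave any pink or purple look-alike of the part that bears frame3_c alone. Leave any brown look-alike of the part that bears cup2_c alone.

How it is judged:
By the outcome, as a careful person would: the job done as asked, in the order asked, and still so for the second after the job is handed in, with the robot touching nothing.
Of frame1, frame2, frame3, frame4 only 3 to 4 are there at a start; the rules pass over those that are not, and their reading is None.
Of cup1, cup2, cup3 only 2 to 3 are there at a start; the rules pass over those that are not, and their reading is None.
At some moment in a run one of cup1, cup2, cup3 may be knocked a few centimetres aside while the robot is not near it.
It also fails if it takes over 210 s, if anything falls off the work surface, if the arm or the gripper's body presses on something with over 40 N, if the wrist force passes 120 N, or if a joint passes its speed limit or range.

## Robot

A 7-joint arm with a two-finger parallel gripper is mounted at the origin on the work surface. World frame = base frame: x ahead of the robot, y to its left, z up, the work surface at z = 0. Lengths are in m, angles in rad, forces in N, time in s.
With the tool pointing down it reaches from about 0.4 to 0.925 m from the base axis. Payload 5.6 kg.
Tool frame: the origin (TCP) lies midway between the tips of the shut fingers; the grasp point (between the pads) lies 19 mm behind it (env.hold_point_z is the distance from the TCP to the grasp point, in m); x points along the fingers, y is the direction in which the jaws open and shut, and the axes are right-handed (so a half turn about x gives the same grasp; the last joint's range is limited). The gripper opens to 85 mm and grips with 20 to 120 N. Pads are 22 mm wide; open, the fingers measure 114 mm over their backs; the gripper's body (76 mm by 85 mm) begins 54 mm behind the grasp point. The pads swing forward as they close: fully open they stand 13 mm farther back than shut.
Start: joints at [-1.355, 0.468, -0.012, 1.603, 0.006, 1.071, -0.056], TCP at [0.166, 0.628, 0.231] pointing down, gripper open.
Joint ranges: [-2.53, 2.53], [-0.31, 2.02], [-1.57, 1.55], [0.28, 2.44], [-1.29, 4.43], [0.15, 1.84], [-2.92, 2.92]. Speed limits (rad/s): [2.57, 2.57, 3.14, 3.14, 3.14, 3.14, 3.14].

## Interface

Orientations are given as a rotation vector (axis times angle).
In Python, from plant import env, vision, order, nets gives the robot as it stands.
- The arm moves only by the shell command python3 -m jog 'ROWS' [OPENING] [FORCE]. ROWS is JSON, one flat list of numbers, 6 for each row, row after row: the shift along the tool's x, y, z in mm, then the turn, a rotation vector about the tool's x, y, z in rad. A call has 1 to 10 rows; each row shifts and turns the commanded pose from where the row before left it, along the tool's axes as they then stand; what a row does not reach is not made up. A row lasts 1/10 s, in which the tool goes at most 50 mm and 8.59 degrees, less where a joint would pass 70% of its speed; a pose out of reach is approached as far as the arm can. A call is refused whole if a number of a shift passes 50 or a number of a turn 0.15, either way. A call with a gripper value outside its range is refused whole. OPENING is the finger opening in mm, from 0 to 85.4, set as the call begins (- or left out, the last holds). The fingers move at their own pace and stop on an object; FORCE is the grip in N (left out, the last holds). Time passes only in rows, so rows that do not move let the fingers close. It gives the time, the measured TCP pose, the force and the opening at its end, in the units of the state.
- env.read_state(): the state, without advancing time (a new reading comes with each control period).
- vision.camera(name): name is "scene" or "top" or "wrist"; returns a dict with "image" (420x560x3 uint8, red, green, blue), "range_z" (420x560 float32, m along the optical axis (not along the pixel's ray), 0 where there is no reading), "K" (3x3 intrinsics, pixels), "eye" and "rotation" of the camera in the world. Camera axes: x right, y down, z forward; pixel columns grow to the right and rows downward; lengths in m; the calibration is good to about 2 mm. A picture is of the moment at which its call begins.
- order.sign_off(): hands the job in, once; it reports no verdict.
Trained networks look in a picture, given as the dict that the camera call returned (one of the last four; its "shot" number tells which), for a name from the list of things; names that differ only in an ending like _2 or _b are one class to them, and where a whole thing is asked for, a point or a joint stands for the part that bears it (a point fixed in the world has none). Each returns a list of dicts, best first, with "confidence" (0 to 1); they miss things now and then, are a little off and sometimes report something else, mostly with a low value. They report only what shows in the picture. A call takes as long as a camera call. They do not tell look-alikes from the thing itself.
- nets.boxes_of(picture, target): "rect" ([left, top, right, bottom] in pixels, round what is visible of it).
- nets.outline_of(picture, target): "mask" (420x560 bool, what is visible of it) and "rect" ([left, top, right, bottom] in pixels, round what is visible of it).
- nets.place_of(picture, target): "location" ([column, row] in pixels: a listed point, or the origin of a listed thing).
The state is a dict: "time": time; "joints": joint angles; "qd": joint speeds; "effort": joint torques, N m; "position": TCP position; "tcp_rot": TCP orientation; "contact_force": force on the tool from outside, world axes, zero at the start; "ft_torque": the same for the moment, N m; "grip_width": opening from 0.0 (shut) to 1.0 (fully open).
Only numpy, scipy, OpenCV 4.12 (cv2) and the standard library are available. Lean on these libraries where they do the work, as an engineer would, in place of code of your own. Each camera call takes 0.05 s, during which the arm holds its last target.

## Working session

There is one attempt and no reset: what is moved stays moved. The work goes in short steps, Python scripts to look and compute and a shell command to move; the robot and the scene stay as the last step left them, time stands still between calls to the robot, and variables do not carry over. Pictures are saved under pics/ and viewed, and the job is handed in when it is done.

```bash
ls; mkdir -p pics; cat > h.py <<'E'
from plant import env, vision, order, nets
import numpy as np, cv2
from scipy.spatial.transform import Rotation as R
def shot(name,fn=None):
    p=vision.camera(name)
    if fn: cv2.imwrite('pics/'+fn,p['image'][:,:,::-1])
    return p
def pw(p,c,r,z=None):
    K=np.array(p['K']);d=z if z else p['range_z'][int(round(r)),int(round(c))]
    v=np.array([(c-K[0,2])/K[0,0]*d,(r-K[1,2])/K[1,1]*d,d])
    return np.array(p['eye'])+np.array(p['rotation'])@v
def cloud(p):
    K=np.array(p['K']);d=p['range_z'];r,c=np.mgrid[0:420,0:560]
    v=np.stack([(c-K[0,2])/K[0,0]*d,(r-K[1,2])/K[1,1]*d,d],-1)
    return np.array(p['eye'])+v@np.array(p['rotation']).T
def st():
    s=env.read_state();print('t',s['time'],'pos',np.round(s['position'],4),'rot',np.round(s['tcp_rot'],3),'F',np.round(s['contact_force'],1),'g',s['grip_width']);return s
E
python3 - <<'E'
from h import *
s=st();print(np.round(R.from_rotvec(s['tcp_rot']).as_matrix(),3),env.hold_point_z)
for n in ['scene','top','wrist']:
    p=shot(n,n+'0.png');print(n,np.round(p['eye'],3),np.round(p['rotation'],3).tolist(),np.round(p['K'],1).tolist())
E
```

```text
pics
t 0.0 pos [0.1663 0.6278 0.2303] rot [ 0.202  1.561 -0.205] F [0.1 0.4 0.2] g 1.001674999686975
[[-0.     0.256  0.967]
 [-0.002  0.967 -0.256]
 [-1.    -0.002  0.   ]] 0.0187
scene [1.409 0.483 0.894] [-1.261, -2.116, 1.053] [[539.5, 0.0, 276.7], [0.0, 539.5, 210.1], [0.0, 0.0, 1.0]]
top [0.204 0.004 1.542] [-2.173, 2.051, -0.215] [[530.0, 0.0, 275.6], [0.0, 530.0, 203.8], [0.0, 0.0, 1.0]]
wrist [0.087 0.648 0.373] [2.277, 1.754, 0.28] [[322.2, 0.0, 277.0], [0.0, 322.2, 208.4], [0.0, 0.0, 1.0]]
```

```bash
sed -i "s/np.array(p\['rotation'\])/R.from_rotvec(p['rotation']).as_matrix()/" h.py; grep -n rotvec h.py
```

```text
11:    return np.array(p['eye'])+R.from_rotvec(p['rotation']).as_matrix()@v
15:    return np.array(p['eye'])+v@R.from_rotvec(p['rotation']).as_matrix().T
```

View pics/scene0.png

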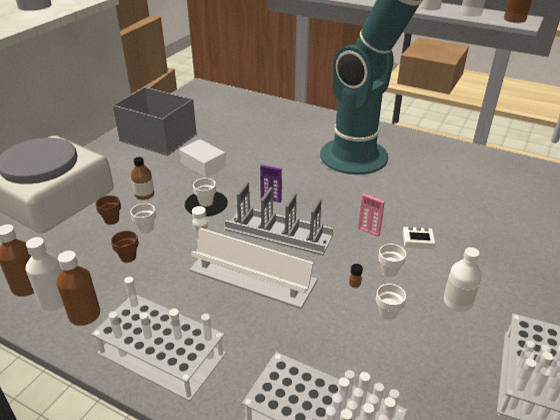

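View pics/top0.png

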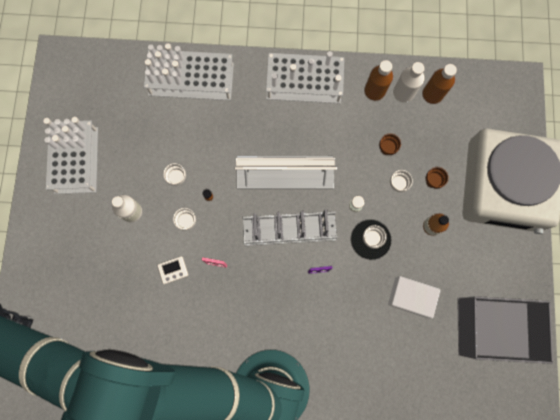

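View pics/wrist0.png

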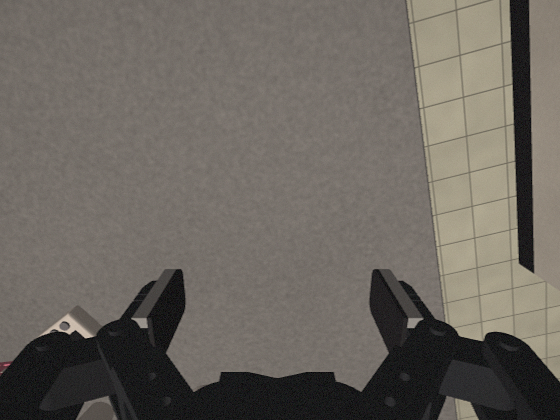

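```bash
python3 - <<'E'
from h import *
for n in ['scene','top']:
    p=shot(n)
    for t in ['rack','stand','stand_foot','stand_rest','mat','frame1_c','cup0_c','cup1_c','vial','jar','buffer','reagent','tipbox']:
        o=[d for d in nets.place_of(p,t) if d['confidence']>0.3]
        for d in o:
            c,r=d['location']; print(n,t,round(d['confidence'],2),np.round([c,r]),np.round(pw(p,c,r),3))
    np.savez('/tmp/'+n,**{k:np.array(v) for k,v in p.items()})
    cv2.imwrite('pics/%s_crop.png'%n,cv2.resize(p['image'][150:310,180:420] if n=='scene' else p['image'][140:280,150:450],None,fx=2.6,fy=2.6,interpolation=3)[:,:,::-1])
E
```

```text
scene rack 0.91 [280. 233.] [ 0.457 -0.021  0.008]
scene stand 0.65 [248. 278.] [ 0.641 -0.007  0.009]
scene stand_foot 0.67 [146. 218.] [ 0.619 -0.319  0.057]
scene stand_rest 0.86 [252. 249.] [ 0.615 -0.008  0.079]
scene mat 0.59 [204. 203.] [ 0.452 -0.26   0.016]
scene mat 0.31 [253. 269.] [0.631 0.003 0.034]
scene frame1_c 0.61 [244. 206.] [ 0.465 -0.12   0.063]
scene cup0_c 0.77 [207. 193.] [ 0.453 -0.245  0.055]
scene cup1_c 0.65 [388. 262.] [0.485 0.275 0.057]
scene vial 0.67 [352. 287.] [0.546 0.217 0.004]
scene jar 0.86 [199. 226.] [ 0.548 -0.207  0.023]
scene buffer 0.84 [457. 303.] [0.509 0.442 0.03 ]
scene buffer 0.7 [142. 195.] [ 0.504 -0.433  0.016]
scene buffer 0.67 [353. 287.] [0.549 0.22  0.007]
scene buffer 0.66 [292. 218.] [0.439 0.005 0.053]
scene reagent 0.57 [144. 196.] [ 0.5   -0.429  0.015]
scene tipbox 0.9 [200. 168.] [ 0.321 -0.362  0.026]
top rack 0.59 [286. 231.] [ 0.443 -0.019  0.007]
top stand 0.77 [281. 169.] [0.63  0.005 0.008]
top stand_foot 0.96 [287. 167.] [ 0.613 -0.012  0.092]
top mat 0.57 [372. 239.] [ 0.43  -0.267  0.033]
top mat 0.5 [288. 228.] [ 0.452 -0.024  0.008]
top frame1_c 0.56 [326. 222.] [ 0.456 -0.124  0.122]
top frame1_c 0.33 [302. 226.] [ 0.44  -0.061  0.119]
top cup0_c 0.51 [186. 226.] [0.438 0.272 0.028]
top cup0_c 0.46 [413. 298.] [ 0.268 -0.379  0.059]
top cup1_c 0.91 [186. 223.] [0.447 0.274 0.024]
top vial 0.45 [210. 196.] [0.526 0.206 0.047]
top jar 0.55 [285. 169.] [ 0.63  -0.006  0.006]
top jar 0.45 [355. 203.] [ 0.524 -0.211  0.066]
top buffer 0.84 [132. 214.] [0.456 0.417 0.077]
top reagent 0.72 [209. 195.] [0.527 0.209 0.055]
top reagent 0.58 [427. 227.] [ 0.471 -0.422  0.045]
top tipbox 0.59 [411. 297.] [ 0.27  -0.372  0.06 ]
top tipbox 0.32 [322. 224.] [ 0.465 -0.122  0.041]
```

View pics/scene_crop.png

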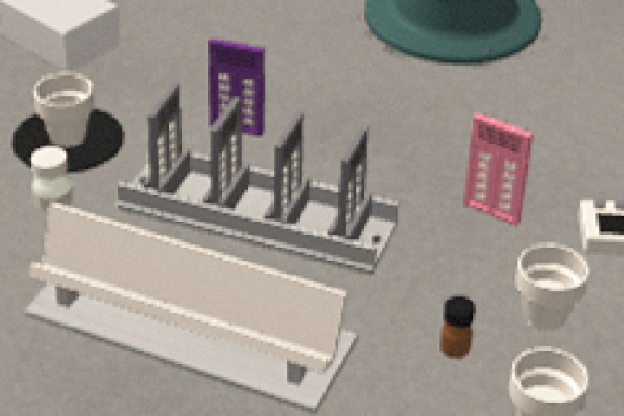

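View pics/top_crop.png

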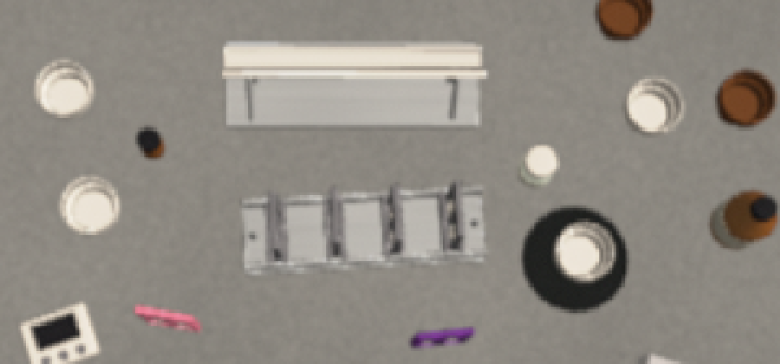

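```bash
python3 - <<'E'
from h import *
C={}
for n in ['scene','top']:
    p=dict(np.load('/tmp/%s.npz'%n)); c=cloud(p); C[n]=c
    m=(p['range_z']>0)
    P=c[m]
    tab=P[(abs(P[:,0]-.5)<.05)&(abs(P[:,1]-.15)<.03)];print(n,'table z',np.median(tab[:,2]),tab[:,2].std())
    # frames
    F=P[(P[:,0]>.38)&(P[:,0]<.53)&(P[:,1]>-.16)&(P[:,1]<.14)&(P[:,2]>.06)&(P[:,2]<.14)]
    # cluster by y
    lab=np.round(F[:,1],3)
    hist,e=np.histogram(F[:,1],bins=np.arange(-.16,.141,.005)); print([(round(e[i],3),h) for i,h in enumerate(hist) if h])
    B=P[(P[:,0]>.54)&(P[:,0]<.70)&(P[:,1]>-.16)&(P[:,1]<.16)&(P[:,2]>.015)]
    for z in np.arange(.015,.1,.005):
        b=B[(B[:,2]>=z)&(B[:,2]<z+.005)]
        if len(b)>5: print('board',round(z,3),len(b),np.round([b[:,0].min(),np.median(b[:,0]),b[:,0].max(),b[:,1].min(),b[:,1].max()],3))
E
```

```text
scene table z -7.450405105274838e-05 0.0018102517843440334
[(np.float64(-0.135), np.int64(2)), (np.float64(-0.13), np.int64(23)), (np.float64(-0.125), np.int64(163)), (np.float64(-0.12), np.int64(79)), (np.float64(-0.07), np.int64(1)), (np.float64(-0.065), np.int64(40)), (np.float64(-0.06), np.int64(141)), (np.float64(-0.055), np.int64(63)), (np.float64(-0.005), np.int64(2)), (np.float64(0.0), np.int64(45)), (np.float64(0.005), np.int64(138)), (np.float64(0.01), np.int64(49)), (np.float64(0.06), np.int64(3)), (np.float64(0.065), np.int64(57)), (np.float64(0.07), np.int64(120)), (np.float64(0.075), np.int64(36))]
board 0.015 25 [ 0.635  0.652  0.662 -0.126  0.116]
board 0.02 14 [ 0.64   0.648  0.662 -0.126  0.116]
board 0.025 22 [ 0.639  0.646  0.663 -0.123  0.118]
board 0.03 102 [ 0.62   0.634  0.661 -0.146  0.14 ]
board 0.035 414 [ 0.617  0.636  0.666 -0.149  0.141]
board 0.04 499 [ 0.618  0.645  0.667 -0.148  0.142]
board 0.045 501 [ 0.612  0.641  0.664 -0.149  0.141]
board 0.05 291 [ 0.614  0.628  0.663 -0.148  0.139]
board 0.055 237 [ 0.613  0.625  0.638 -0.148  0.139]
board 0.06
[... 1145 characters left out ...]
 0.638  0.658 -0.149  0.136]
board 0.035 320 [ 0.581  0.641  0.666 -0.149  0.14 ]
board 0.04 227 [ 0.583  0.645  0.665 -0.146  0.139]
board 0.045 107 [ 0.588  0.646  0.663 -0.147  0.139]
board 0.05 66 [ 0.59   0.648  0.658 -0.132  0.139]
board 0.055 11 [ 0.591  0.64   0.654 -0.119  0.135]
board 0.06 8 [ 0.597  0.615  0.622 -0.125  0.136]
board 0.065 40 [ 0.594  0.617  0.628 -0.124  0.133]
board 0.07 51 [ 0.6    0.619  0.629 -0.146  0.118]
board 0.075 22 [ 0.6    0.624  0.627 -0.148  0.111]
board 0.08 10 [ 0.605  0.621  0.626 -0.15   0.108]
board 0.085 95 [ 0.603  0.612  0.622 -0.15   0.137]
board 0.09 92 [ 0.601  0.611  0.62  -0.147  0.133]
board 0.095 11 [ 0.6    0.61   0.618 -0.132  0.136]
```

```bash
python3 - <<'E'
from h import *
from scipy.optimize import least_squares
for n in ['scene','top']:
    p=dict(np.load('/tmp/%s.npz'%n)); P=cloud(p)[p['range_z']>0]
    print(n)
    for y0 in (-.125,-.06,.006,.07):
        F=P[(P[:,0]>.38)&(P[:,0]<.53)&(abs(P[:,1]-y0)<.02)&(P[:,2]>.06)&(P[:,2]<.135)]
        a=np.polyfit(F[:,0],F[:,1],1); xs=np.sort(F[:,0]); xl,xh=xs[3],xs[-4]
        print(len(F),'x',np.round([xl,xh],4),'mid',round((xl+xh)/2,4),'y@.455',np.round(np.polyval(a,.455),4),'slope',round(a[0],3),'ztop',np.round(np.sort(F[:,2])[-10:].mean(),4))
    # board face plane from points between z .055 and .085
    B=P[(P[:,0]>.59)&(P[:,0]<.645)&(abs(P[:,1])<.13)&(P[:,2]>.055)&(P[:,2]<.083)]
    A=np.c_[B[:,1],B[:,2],np.ones(len(B))]; s=np.linalg.lstsq(A,B[:,0],rcond=None)[0]
    r=B[:,0]-A@s; k=abs(r)<.006; s=np.linalg.lstsq(A[k],B[k,0],rcond=None)[0]
    print('board x = %.4f y + %.4f z + %.4f'%tuple(s),'face x at z=.035:',s[2]+.035*s[1], 'tilt',np.degrees(np.arctan(s[1])))
    B=P[(P[:,0]>.56)&(P[:,0]<.67)&(abs(P[:,1])<.17)&(P[:,2]>.05)]
    ys=np.sort(B[:,1]);print('y ends',ys[5],ys[-6])
    # base plate footprint
    B=P[(P[:,0]>.52)&(P[:,0]<.72)&(abs(P[:,1])<.12)&(P[:,2]>.005)&(P[:,2]<.012)]
    print('base x',np.sort(B[:,0])[[10,-10]])
    for nm,(x,y) in dict(cup0=(.45,-.255),cA=(.447,.274),cB=(.57,.3),cC=(.56,-.345)).items():
        D=P[(np.hypot(P[:,0]-x,P[:,1]-y)<.06)&(P[:,2]>(.056 if nm=='cup0' else .045))&(P[:,2]<.075)]
        f=lambda q:np.hypot(D[:,0]-q[0],D[:,1]-q[1])-.030
        q=least_squares(f,[x,y],loss='soft_l1',f_scale=.002).x; print(nm,len(D),np.round(q,4),'ztop',np.round(np.percentile(D[:,2],95),4))
E
```

```text
scene
267 x [0.4347 0.4958] mid 0.4652 y@.455 -0.1227 slope 0.089 ztop 0.1201
245 x [0.4258 0.4878] mid 0.4568 y@.455 -0.0577 slope 0.092 ztop 0.1197
234 x [0.4221 0.4806] mid 0.4514 y@.455 0.0074 slope 0.079 ztop 0.1201
216 x [0.4112 0.4728] mid 0.442 y@.455 0.0724 slope 0.085 ztop 0.12
board x = -0.0622 y + -0.3715 z + 0.6459 face x at z=.035: 0.6329354926426186 tilt -20.37940997150263
y ends -0.14900955520357756 0.13908161257781465
base x [0.62575159 0.67774413]
cup0 148 [ 0.435  -0.2668] ztop 0.0664
cA 333 [0.4548 0.2741] ztop 0.0626
cB 383 [0.584  0.3147] ztop 0.063
cC 159 [ 0.604  -0.3411] ztop 0.0626
top
107 x [0.4342 0.4925] mid 0.4634 y@.455 -0.1244 slope 0.127 ztop 0.1231
91 x [0.426  0.4821] mid 0.454 y@.455 -0.0594 slope 0.113 ztop 0.1228
76 x [0.4194 0.4746] mid 0.447 y@.455 0.0054 slope 0.12 ztop 0.1232
82 x [0.4106 0.4682] mid 0.4394 y@.455 0.0703 slope 0.117 ztop 0.1227
board x = -0.0482 y + -0.1649 z + 0.6321 face x at z=.035: 0.6262814281920019 tilt -9.365888853088538
y ends -0.14576344128636648 0.1354422256985374
base x [0.52417805 0.71628793]
cup0 87 [ 0.4341 -0.2666] ztop 0.0714
cA 118 [0.4537 0.2729] ztop 0.0666
cB 133 [0.5829 0.3136] ztop 0.0655
cC 84 [ 0.6027 -0.341 ] ztop 0.065
```

```bash
cat >> h.py <<'E'
def down(yaw): # tool z at heading yaw, x down
    z=np.array([np.cos(yaw),np.sin(yaw),0]);x=np.array([0,0,-1.]);return np.c_[x,np.cross(z,x),z]
PS=.06; SO=np.array([.633,-.005,.035])
def setstand(sign):
    a=np.radians(20);sx=np.array([np.cos(PS),np.sin(PS),0]);k=np.array([0,0,1.])
    d=np.sin(a)*sx-np.cos(a)*k; n=np.cos(a)*sx+np.sin(a)*k; y=sign*n
    return np.c_[d,y,np.cross(d,y)],d,n,np.array([-np.sin(PS),np.cos(PS),0])
def plan(pos,Rt,n):
    s=env.read_state();p=np.array(s['position']);Rc=R.from_rotvec(s['tcp_rot']);w=(Rc.inv()*R.from_matrix(Rt)).as_rotvec()
    pos=np.array(pos);T=(pos-p)*1000
    print('total tool shift',np.round(Rc.inv().apply(T),1),'rot',np.round(w,3),'step mm',round(np.linalg.norm(T)/n,1),'deg',round(np.degrees(np.linalg.norm(w))/n,2))
    out=[]
    for i in range(n):
        Ri=Rc*R.from_rotvec(w*i/n); out.append(list(np.round(Ri.inv().apply(T/n),1))+list(np.round(w/n,3)))
    for o in out: print(','.join('%g'%v for v in o))
E
python3 - <<'E'
from h import *
plan([.441,.068,.21],down(.115),14)
E
```

```text
total tool shift [  21.3 -471.4  408.9] rot [-0.374  0.     0.   ] step mm 44.6 deg 1.53
1.5,-33.7,29.2,-0.027,0,0
1.5,-34.4,28.3,-0.027,0,0
1.5,-35.2,27.4,-0.027,0,0
1.5,-35.9,26.4,-0.027,0,0
1.5,-36.6,25.5,-0.027,0,0
1.5,-37.3,24.5,-0.027,0,0
1.5,-37.9,23.5,-0.027,0,0
1.5,-38.5,22.4,-0.027,0,0
1.5,-39.1,21.4,-0.027,0,0
1.5,-39.7,20.4,-0.027,0,0
1.5,-40.2,19.3,-0.027,0,0
1.5,-40.7,18.2,-0.027,0,0
1.5,-41.2,17.1,-0.027,0,0
1.5,-41.6,16,-0.027,0,0
```

Candidates for "frame" in the scene view are grey plates in the rack at (244,205), (267,212), (291,216) and (316,222), purple at (271,183), and pink at (371,215). I choose the four grey ones in the rack; the crop above shows them grey, upright, ribs on top. For "cup": white at (391,260), (391,300), (143,217) are loose, white at (204,190) is fixed on the mat, brown at (109,208) and (125,246) are to be left.

```bash
python3 -m jog '[1.5,-33,29,-0.027,0,0,1.5,-34,28,-0.027,0,0,1.5,-35,27,-0.027,0,0,1.5,-36,26,-0.027,0,0,1.5,-36.5,25.5,-0.027,0,0,1.5,-37,24.5,-0.027,0,0,1.5,-38,23.5,-0.027,0,0,1.5,-38.5,22.5,-0.027,0,0,1.5,-39,21.5,-0.027,0,0,1.5,-40,20,-0.027,0,0]' 45 40
python3 - <<'E'
from h import *
print(np.round(env.read_state()['joints'],2))
plan([.441,.068,.21],down(.115),5)
E
```

```text
time: 2.55
position: [0.3627, 0.2282, 0.2166]
tcp_rot: [-0.009, 1.57, 0.01]
contact_force: [1.0, -0.7, 0.6]
grip_width: 0.528
[-0.78  0.1   0.15  2.14 -0.02  0.9   0.97]
total tool shift [   6.6 -161.2   76.3] rot [-0.103  0.001 -0.001] step mm 35.7 deg 1.18
1.3,-32.2,15.3,-0.021,0,-0
1.3,-32.5,14.6,-0.021,0,-0
1.3,-32.8,13.9,-0.021,0,-0
1.3,-33.1,13.2,-0.021,0,-0
1.3,-33.4,12.6,-0.021,0,-0
```

```bash
python3 -m jog '[1.3,-32,15,-0.021,0,0,1.3,-32.5,14.5,-0.021,0,0,1.3,-33,14,-0.021,0,0,1.3,-33,13,-0.021,0,0,1.3,-33,12.5,-0.021,0,0,0,0,0,0,0,0]' 45 40
python3 - <<'E'
from h import *
print(np.round(env.read_state()['joints'],2))
p=shot('wrist','w1.png')
plan([.441,.068,.21],down(.115),2)
c=cloud(p)
P=c[(p['range_z']>0)]
F=P[(P[:,0]>.38)&(P[:,0]<.53)&(abs(P[:,1]-.03)<.06)&(P[:,2]>.1)&(P[:,2]<.135)]
for y0 in (.006,.07):
    G=F[abs(F[:,1]-y0)<.02]
    if len(G): print(len(G),G.min(0),G.max(0),np.median(G,0))
E
```

```text
time: 3.15
position: [0.4414, 0.0658, 0.2101]
tcp_rot: [-0.087, 1.567, 0.085]
contact_force: [-1.5, -0.2, 0.3]
grip_width: 0.525
[-0.51  0.14  0.32  2.12 -0.05  0.89  1.52]
total tool shift [-0.  -0.3  0.6] rot [-0.004  0.001  0.   ] step mm 0.3 deg 0.11
-0,-0.1,0.3,-0.002,0,0
-0,-0.1,0.3,-0.002,0,0
1153 [ 0.417239   -0.00413652  0.10002559] [0.47697199 0.01012163 0.12022515] [0.44414952 0.00411759 0.11760128]
839 [0.40872244 0.06000331 0.10122824] [0.46826603 0.07420043 0.12015628] [0.43548845 0.06680864 0.11797857]
```

View pics/w1.png

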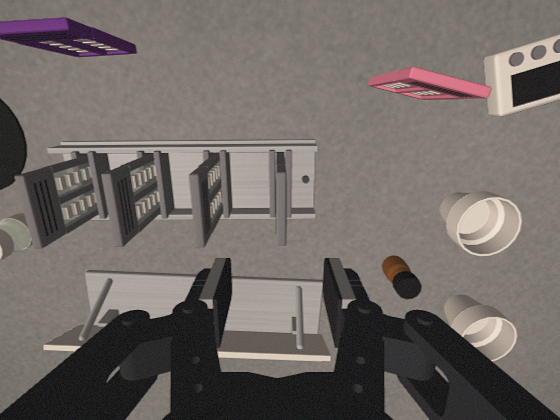

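```bash
cat > fr.py <<'E'
from h import *
def frames(p):
    P=cloud(p)[(p['range_z']>0)]
    F=P[(P[:,0]>.38)&(P[:,0]<.53)&(P[:,1]>-.17)&(P[:,1]<.12)&(P[:,2]>.1145)&(P[:,2]<.125)]
    o=[]
    for y0 in (-.125,-.06,.005,.067):
        G=F[abs(F[:,1]-y0)<.02]
        if len(G)>30:
            (cx,cy),(w,h),a=cv2.minAreaRect((G[:,:2]*1000).astype(np.float32)); print(y0,len(G),'rect',round(cx,1),round(cy,1),round(w,1),round(h,1),round(a,1),'med',np.round(np.median(G,0),4))
E
python3 - <<'E'
from fr import *
p=shot('wrist');frames(p)
E
```

```text
-0.125 992 rect 462.5 -126.1 59.8 10.1 6.7 med [ 0.4603 -0.1251  0.118 ]
-0.06 897 rect 453.7 -61.4 59.8 9.0 6.7 med [ 0.4517 -0.061   0.118 ]
0.005 817 rect 447.5 2.9 60.1 8.3 6.6 med [0.4454 0.0032 0.1181]
0.067 735 rect 438.6 66.8 59.6 7.2 6.6 med [0.4373 0.0668 0.1181]
```

```bash
python3 -m jog '[20,0.8,-1.2,0,0,0,30,0.7,-1.2,0,0,0,35,0,0,0,0,0,25,0,0,0,0,0,14,0,0,0,0,0,0,0,0,0,0,0]' 45 40
python3 -m jog '[0,0,0,0,0,0,0,0,0,0,0,0,0,0,0,0,0,0,0,0,0,0,0,0,0,0,0,0,0,0,0,0,0,0,0,0]' 0 40
```

```text
time: 3.85
position: [0.4352, 0.0724, 0.0842]
tcp_rot: [-0.093, 1.573, 0.093]
contact_force: [0.6, 0.6, 0.1]
grip_width: 0.528
time: 4.45
position: [0.438, 0.0705, 0.0868]
tcp_rot: [-0.091, 1.567, 0.09]
contact_force: [-0.4, -4.2, 7.1]
grip_width: 0.087
```

```bash
python3 -m jog '[0,-2,0,0,0,0,0,0,0,0,0,0]' 0 50; python3 -c "
from h import *
s=st();plan([.4388,.067,.086],down(.116),1)"
```

```text
time: 4.65
position: [0.4381, 0.0699, 0.0868]
tcp_rot: [-0.09, 1.567, 0.092]
contact_force: [-0.7, 0.3, 6.5]
grip_width: 0.089
t 4.65 pos [0.4381 0.0699 0.0868] rot [-0.09   1.567  0.092] F [-0.7  0.3  6.5] g 0.0892891600683436
total tool shift [ 0.8 -3.   0.4] rot [-0.     0.002 -0.001] step mm 3.1 deg 0.13
0.8,-3,0.4,-0,0.002,-0.001
```

```bash
python3 -m jog '[-4,0,0,0,0,0,-10,0,0,0,0,0,-15,0,0,0,0,0,-20,0,0,0,0,0,-25,0,0,0,0,0,-30,0,0,0,0,0,-35,0,0,0,0,0,-30,0,0,0,0,0,-15,0,0,0,0,0,0,0,0,0,0,0]' 0 60; python3 -c "
from h import *
s=st();print(np.round(s['joints'],2));p=shot('wrist','w2.png');M,d,n,sy=setstand(1);frames=0
t=SO+sy*.105+n*.010+d*-.128;print(t);plan(t,M,13)"
```

```text
time: 5.65
position: [0.4385, 0.0698, 0.2725]
tcp_rot: [-0.09, 1.564, 0.093]
contact_force: [0.6, 0.3, -1.1]
grip_width: 0.084
t 5.65 pos [0.4385 0.0698 0.2725] rot [-0.09   1.564  0.093] F [ 0.6  0.3 -1.1] g 0.08412725980478868
[-0.54  0.05  0.32  2.06 -0.02  1.03  1.48]
[0.592384   0.0977494  0.15870086]
total tool shift [112.5   9.9 156.8] rot [ 1.609 -0.283  0.265] step mm 14.9 deg 7.29
8.7,0.8,12.1,0.124,-0.022,0.02
8.9,2.1,11.7,0.124,-0.022,0.02
9.2,3.3,11.2,0.124,-0.022,0.02
9.6,4.4,10.5,0.124,-0.022,0.02
9.9,5.5,9.7,0.124,-0.022,0.02
10.2,6.4,8.7,0.124,-0.022,0.02
10.5,7.2,7.6,0.124,-0.022,0.02
10.8,7.9,6.5,0.124,-0.022,0.02
11.1,8.4,5.2,0.124,-0.022,0.02
11.4,8.7,3.9,0.124,-0.022,0.02
11.6,8.9,2.6,0.124,-0.022,0.02
11.9,8.9,1.2,0.124,-0.022,0.02
12.1,8.7,-0.1,0.124,-0.022,0.02
```

View pics/w2.png

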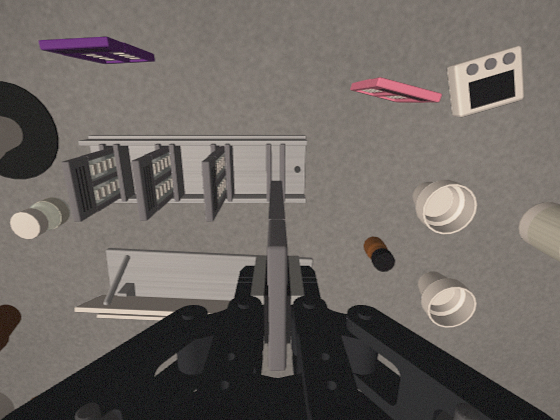

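```bash
python3 -m jog '[4,0.5,11,0.124,-0.022,0.02,4,1,11,0.124,-0.022,0.02,4,1.5,11,0.124,-0.022,0.02,4,2.5,10,0.124,-0.022,0.02,4,3,9,0.124,-0.022,0.02,4,3,8,0.124,-0.022,0.02,4,4,7,0.124,-0.022,0.02,4,4,6,0.124,-0.022,0.02,4,4,5,0.124,-0.022,0.02,4,4,4,0.124,-0.022,0.02]' 0 60; python3 -c "
from h import *
s=st();print(np.round(s['joints'],2));M,d,n,sy=setstand(1);frames=0
t=SO+sy*.105+n*.010+d*-.218;print(t);plan(t,M,4)"
```

```text
time: 6.7
position: [0.5285, 0.0671, 0.2366]
tcp_rot: [1.012, 1.182, -0.697]
contact_force: [0.3, 0.4, -0.8]
grip_width: 0.087
t 6.7 pos [0.5285 0.0671 0.2366] rot [ 1.012  1.182 -0.697] F [ 0.3  0.4 -0.8] g 0.08684181231171792
[-0.59  0.12  0.44  2.11 -0.12  0.65  0.36]
[0.56165757 0.09590359 0.24327319]
total tool shift [  4.2  42.5 -12.2] rot [ 0.365 -0.059  0.067] step mm 11.1 deg 5.38
1,10.6,-3.1,0.091,-0.015,0.017
1.2,10.3,-4,0.091,-0.015,0.017
1.3,9.9,-5,0.091,-0.015,0.017
1.4,9.3,-5.9,0.091,-0.015,0.017
```

```bash
python3 -m jog '[1,10.5,-3,0.091,-0.015,0.017,1.2,10.3,-4,0.091,-0.015,0.017,1.3,10,-5,0.091,-0.015,0.017,1.4,9.3,-6,0.091,-0.015,0.017,0,0,0,0,0,0,0,0,0,0,0,0]' 0 60; python3 -c "
from h import *
s=st();print(np.round(s['joints'],2));M,d,n,sy=setstand(1);frames=0
t=SO+sy*.105+n*.010+d*-.128;print(t);plan(t,M,4);shot('wrist','w3.png');shot('scene','s3.png')"
```

```text
time: 7.3
position: [0.5613, 0.0965, 0.2437]
tcp_rot: [1.311, 0.986, -0.897]
contact_force: [-0.3, -0.1, -0.6]
grip_width: 0.085
t 7.3 pos [0.5613 0.0965 0.2437] rot [ 1.311  0.986 -0.897] F [-0.3 -0.1 -0.6] g 0.0848868477996777
[-0.71  0.16  0.49  2.08 -0.02  0.58 -0.15]
[0.592384   0.0977494  0.15870086]
total tool shift [90.5  0.1  0.6] rot [ 0.009  0.    -0.   ] step mm 22.6 deg 0.13
22.6,0,0.1,0.002,0,-0
22.6,0,0.1,0.002,0,-0
22.6,0,0.1,0.002,0,-0
22.6,0,0.1,0.002,0,-0
```

View pics/w3.png

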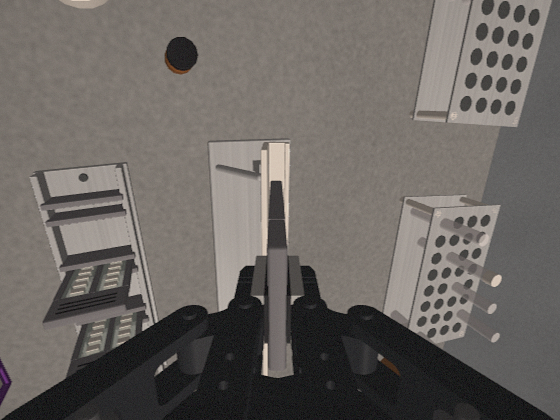

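View pics/s3.png

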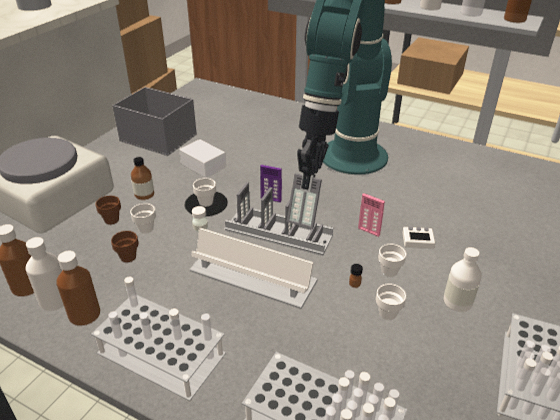

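```bash
python3 -c "
from h import *
p=shot('wrist');c=cloud(p);m=(p['range_z']>0)
M,d,n,sy=setstand(1)
for r in (150,158,166,174):
  for cc in range(255,300,3):
    q=c[r,cc]-SO; print(cc, '%.0f/%.0f/%.0f'%(q@n*1000,-(q@d)*1000,q@sy*1000),end='  ')
  print()
"
```

```text
255 -16/-23/131  258 -13/-25/130  261 -5/59/142  264 -3/59/142  267 -1/1/134  270 2/1/134  273 5/0/134  276 9/-0/134  279 12/0/134  282 15/1/134  285 18/8/135  288 23/-37/129  291 28/-48/127  294 32/-48/127  297 35/-49/127  
255 -16/-24/121  258 -13/-24/121  261 -5/60/135  264 -3/60/135  267 -1/2/125  270 2/-0/125  273 5/1/125  276 9/1/125  279 12/1/125  282 15/0/125  285 19/8/126  288 24/-38/119  291 28/-47/118  294 32/-49/117  297 36/-49/117  
255 -15/-6/115  258 -11/3/116  261 -6/59/127  264 -3/60/127  267 -1/3/116  270 2/1/116  273 5/-0/116  276 9/-1/116  279 12/0/116  282 16/-0/116  285 19/8/118  288 24/-37/109  291 28/-46/107  294 32/-47/107  297 36/-50/107  
255 -12/45/116  258 -9/46/116  261 -6/59/119  264 -3/61/120  267 -1/5/108  270 2/1/107  273 5/2/107  276 9/2/107  279 12/2/107  282 16/2/107  285 19/9/109  288 24/-37/99  291 28/-48/97  294 32/-49/96  297 36/-49/96
```

```bash
python3 -m jog '[15,0,0,0,0,0,25,0,0,0.005,0,0,25,0,0,0.004,0,0,25,0,0,0,0,0,20,0,0,0,0,0,12,0,0,0,0,0,6,0,0,0,0,0,0,0,0,0,0,0]' 0 60; python3 -c "
from h import *
s=st();M,d,n,sy=setstand(1)
t=SO+sy*.105+n*.010+d*-.080;plan(t,M,1);shot('scene','s4.png')"
```

```text
time: 8.25
position: [0.6064, 0.0989, 0.1246]
tcp_rot: [1.323, 0.981, -0.903]
contact_force: [-0.3, 0.6, -0.7]
grip_width: 0.08
t 8.25 pos [0.6064 0.0989 0.1246] rot [ 1.323  0.981 -0.903] F [-0.3  0.6 -0.7] g 0.0799036059702604
total tool shift [11.1 -1.6  0.3] rot [-0.003 -0.    -0.003] step mm 11.2 deg 0.24
11.1,-1.6,0.3,-0.003,-0,-0.003
```

```bash
python3 -c "
import cv2;a=cv2.imread('pics/s4.png');cv2.imwrite('pics/s4c.png',cv2.resize(a[150:310,180:420],None,fx=3,fy=3))"
```

```text
(no output)
```

View pics/s4c.png

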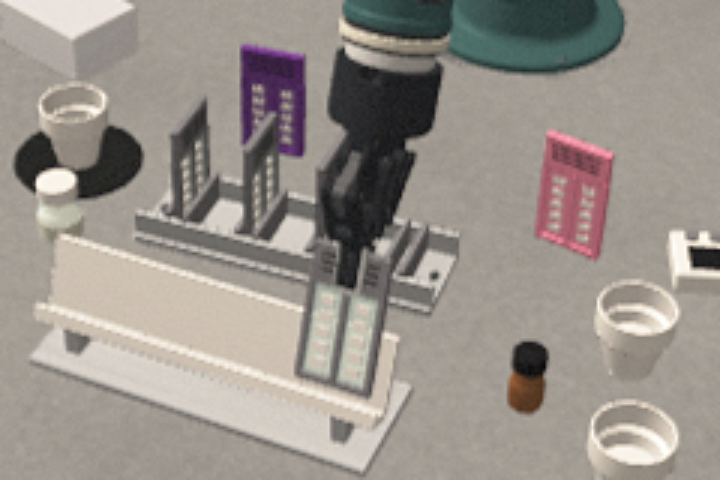

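Good: frame above the ledge at the right end of the stand. Lower to contact.

```bash
python3 -m jog '[4,0,0,0,0,0,3,-1,0,0,0,0,2,-0.5,0,0,0,0,1,0,0,0,0,0,0,0,0,0,0,0,0,0,0,0,0,0]' 0 60; python3 -c "
from h import *
s=st();M,d,n,sy=setstand(1)
t=SO+sy*.105+n*.010+d*-.080;plan(t,M,1);print(R.from_rotvec(s['tcp_rot']).inv().apply(s['contact_force']))"
```

```text
time: 8.9
position: [0.6086, 0.0995, 0.1151]
tcp_rot: [1.323, 0.981, -0.902]
contact_force: [-0.6, -0.1, -0.2]
grip_width: 0.084
t 8.9 pos [0.6086 0.0995 0.1151] rot [ 1.323  0.981 -0.902] F [-0.6 -0.1 -0.2] g 0.084110590537675
total tool shift [ 1.4 -0.4  0.8] rot [-0.003 -0.001 -0.003] step mm 1.7 deg 0.26
1.4,-0.4,0.8,-0.003,-0.001,-0.003
[-0.02896997 -0.60739282  0.08716551]
```

```bash
python3 -m jog '[1,0,0,0,0,0,1,0,0,0,0,0,0.7,0,0,0,0,0,0,0,0,0,0,0,0,0,0,0,0,0]' 0 60; python3 -c "
from h import *
s=st();M,d,n,sy=setstand(1)
t=SO+sy*.105+n*.004+d*-.080;plan(t,M,1);print(R.from_rotvec(s['tcp_rot']).inv().apply(s['contact_force']))"
```

```text
time: 9.4
position: [0.6095, 0.0996, 0.1127]
tcp_rot: [1.323, 0.981, -0.902]
contact_force: [-1.8, 1.1, 2.8]
grip_width: 0.082
t 9.4 pos [0.6095 0.0996 0.1127] rot [ 1.323  0.981 -0.902] F [-1.8  1.1  2.8] g 0.08247554329326057
total tool shift [-1.1 -6.4  0.8] rot [-0.003 -0.001 -0.003] step mm 6.5 deg 0.27
-1.1,-6.4,0.8,-0.003,-0.001,-0.003
[-3.22037923 -0.6426415  -1.17952018]
```

```bash
python3 -m jog '[-0.4,-2.5,0,0,0,0,0,-2.5,0,0,0,0,0,-1.5,0,0,0,0,0,-0.8,0,0,0,0,0,0,0,0,0,0]' 0 60; python3 -c "
from h import *
s=st();M,d,n,sy=setstand(1)
t=SO+sy*.105+n*.003+d*-.080;plan(t,M,1);print(R.from_rotvec(s['tcp_rot']).inv().apply(s['contact_force']))"
```

```text
time: 9.9
position: [0.6036, 0.0991, 0.111]
tcp_rot: [1.324, 0.979, -0.9]
contact_force: [3.5, 0.1, -1.5]
grip_width: 0.084
t 9.9 pos [0.6036 0.0991 0.111 ] rot [ 1.324  0.979 -0.9  ] F [ 3.5  0.1 -1.5] g 0.08432119667293475
total tool shift [-0.7 -1.3  0.7] rot [-0.003 -0.    -0.006] step mm 1.7 deg 0.38
-0.7,-1.3,0.7,-0.003,-0,-0.006
[2.57689941 2.7602296  0.08196187]
```

```bash
python3 -m jog '[0,0,0,0,0,0,0,0,0,0,0,0,0,0,0,0,0,0,0,0,0,0,0,0]' 30 60; python3 -c "
from h import *
s=st();p=shot('scene','s5.png');a=p['image'][:,:,::-1];cv2.imwrite('pics/s5c.png',cv2.resize(a[150:310,180:420],None,fx=3,fy=3))"
```

```text
time: 10.3
position: [0.602, 0.0991, 0.1101]
tcp_rot: [1.323, 0.981, -0.903]
contact_force: [-0.6, -0.5, -0.2]
grip_width: 0.354
t 10.3 pos [0.602  0.0991 0.1101] rot [ 1.323  0.981 -0.903] F [-0.6 -0.5 -0.2] g 0.3537188437156524
```

View pics/s5c.png

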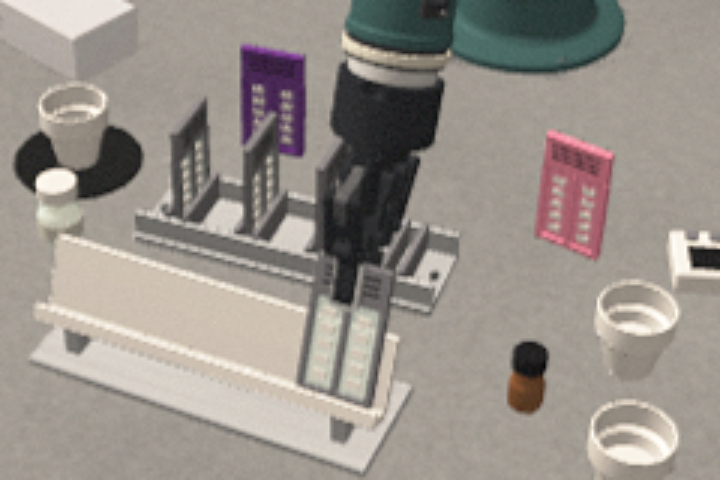

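```bash
python3 -m jog '[-10,0,0,0,0,0,-25,0,0,0,0,0,-35,0,0,0,0,0,-40,0,0,0,0,0,-10,0,0,0,0,0]' 30 60; python3 -c "
from h import *
s=st();shot('top','t5.png');plan([.4475,.0055,.20],down(.116),13)"
```

```text
time: 10.85
position: [0.5618, 0.0967, 0.2271]
tcp_rot: [1.328, 0.978, -0.897]
contact_force: [0.5, 0.1, 0.5]
grip_width: 0.35
t 10.85 pos [0.5618 0.0967 0.2271] rot [ 1.328  0.978 -0.897] F [0.5 0.1 0.5] g 0.34971513854750197
total tool shift [ -16.9 -121.2   85. ] rot [-1.611  0.288 -0.279] step mm 11.5 deg 7.32
-1.3,-9.3,6.5,-0.124,0.022,-0.021
-1.2,-10.1,5.3,-0.124,0.022,-0.021
-1.1,-10.7,4,-0.124,0.022,-0.021
-0.9,-11.1,2.6,-0.124,0.022,-0.021
-0.7,-11.4,1.2,-0.124,0.022,-0.021
-0.5,-11.4,-0.2,-0.124,0.022,-0.021
-0.2,-11.3,-1.7,-0.124,0.022,-0.021
0.1,-11,-3,-0.124,0.022,-0.021
0.4,-10.6,-4.4,-0.124,0.022,-0.021
0.7,-9.9,-5.6,-0.124,0.022,-0.021
1,-9.2,-6.8,-0.124,0.022,-0.021
1.4,-8.2,-7.9,-0.124,0.022,-0.021
1.7,-7.2,-8.8,-0.124,0.022,-0.021
```

View pics/t5.png

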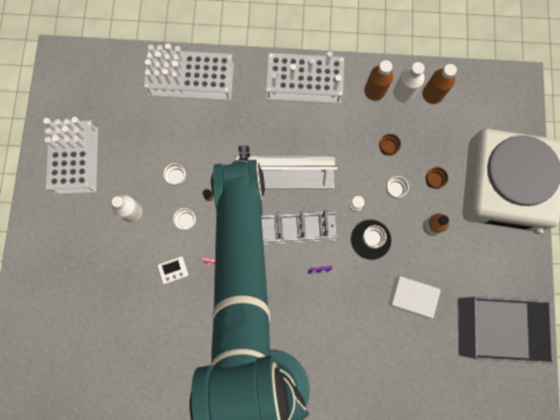

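```bash
python3 -m jog '[-1.3,-9.3,6.5,-0.124,0.022,-0.021,-1.2,-10,5.3,-0.124,0.022,-0.021,-1.1,-10.7,4,-0.124,0.022,-0.021,-0.9,-11,2.6,-0.124,0.022,-0.021,-0.7,-11.4,1.2,-0.124,0.022,-0.021,-0.5,-11.4,0,-0.124,0.022,-0.021,-0.2,-11.3,-1.7,-0.124,0.022,-0.021,0,-11,-3,-0.124,0.022,-0.021,0.4,-10.6,-4.4,-0.124,0.022,-0.021,0.7,-10,-5.6,-0.124,0.022,-0.021]' 45 60; python3 -m jog '[1,-9.2,-6.8,-0.124,0.022,-0.021,1.4,-8.2,-7.9,-0.124,0.022,-0.021,1.7,-7.2,-8.8,-0.124,0.022,-0.021,0,0,0,0,0,0,0,0,0,0,0,0]'; python3 -c "
from fr import *
s=st();frames(shot('wrist'));plan([.4475,.0055,.086],down(.116),4)"
```

```text
time: 11.9
position: [0.4727, 0.0256, 0.2016]
tcp_rot: [0.246, 1.503, -0.145]
contact_force: [0.0, -0.7, 0.1]
grip_width: 0.529
time: 12.4
position: [0.4471, 0.005, 0.196]
tcp_rot: [-0.089, 1.57, 0.089]
contact_force: [0.2, -0.2, 0.6]
grip_width: 0.527
t 12.4 pos [0.4471 0.005  0.196 ] rot [-0.089  1.57   0.089] F [ 0.2 -0.2  0.6] g 0.526905923978447
-0.125 1008 rect 462.5 -125.8 60.4 9.2 6.3 med [ 0.4607 -0.1253  0.118 ]
-0.06 913 rect 453.6 -61.7 59.4 8.5 6.5 med [ 0.4516 -0.0614  0.1181]
0.005 851 rect 447.1 3.0 59.8 7.6 6.2 med [0.4455 0.0027 0.118 ]
total tool shift [110.2   0.5   0.4] rot [-0.002 -0.001  0.   ] step mm 27.6 deg 0.03
27.6,0.1,0.1,-0,-0,0
27.6,0.1,0.1,-0,-0,0
27.6,0.1,0.1,-0,-0,0
27.6,0.1,0.1,-0,-0,0
```

```bash
python3 -m jog '[20,0,0,0,0,0,30,0,0,0,0,0,30,0,0,0,0,0,20,0,0,0,0,0,10,0,0,0,0,0,0,0,0,0,0,0]' 45 40
python3 -m jog '[0,0,0,0,0,0,0,0,0,0,0,0,0,0,0,0,0,0,0,0,0,0,0,0,0,0,0,0,0,0]' 0 40
```

```text
time: 13.05
position: [0.4464, 0.0047, 0.0855]
tcp_rot: [-0.092, 1.572, 0.09]
contact_force: [-0.2, -0.7, -0.1]
grip_width: 0.526
time: 13.55
position: [0.448, 0.0048, 0.0876]
tcp_rot: [-0.092, 1.567, 0.091]
contact_force: [-0.1, -0.6, 6.9]
grip_width: 0.084
```

```bash
python3 -m jog '[-4,0,0,0,0,0,-10,0,0,0,0,0,-15,0,0,0,0,0,-20,0,0,0,0,0,-25,0,0,0,0,0,-30,0,0,0,0,0,-35,0,0,0,0,0,-30,0,0,0,0,0,-15,0,0,0,0,0,0,0,0,0,0,0]' 0 60; python3 -c "
from h import *
s=st();M,d,n,sy=setstand(1)
t=SO+sy*.035+n*.010+d*-.218;print(t);plan(t,M,13)"
```

```text
time: 14.55
position: [0.4482, 0.0049, 0.2731]
tcp_rot: [-0.091, 1.565, 0.092]
contact_force: [0.6, 0.1, -1.1]
grip_width: 0.083
t 14.55 pos [0.4482 0.0049 0.2731] rot [-0.091  1.565  0.092] F [ 0.6  0.1 -1.1] g 0.0830107846327979
[0.56585505 0.02602956 0.24327319]
total tool shift [ 30.3   7.3 119.1] rot [ 1.61  -0.281  0.265] step mm 9.5 deg 7.3
2.3,0.6,9.2,0.124,-0.022,0.02
2.6,1.6,9,0.124,-0.022,0.02
2.8,2.7,8.7,0.124,-0.022,0.02
3,3.7,8.2,0.124,-0.022,0.02
3.3,4.6,7.6,0.124,-0.022,0.02
3.5,5.4,6.9,0.124,-0.022,0.02
3.8,6.1,6.1,0.124,-0.022,0.02
4.1,6.8,5.2,0.124,-0.022,0.02
4.3,7.3,4.3,0.124,-0.022,0.02
4.5,7.6,3.3,0.124,-0.022,0.02
4.8,7.9,2.2,0.124,-0.022,0.02
5,8,1.1,0.124,-0.022,0.02
5.1,8,0,0.124,-0.022,0.02
```

```bash
python3 -m jog '[2.3,0.6,9.2,0.124,-0.022,0.02,2.6,1.6,9,0.124,-0.022,0.02,2.8,2.7,8.7,0.124,-0.022,0.02,3,3.7,8.2,0.124,-0.022,0.02,3.3,4.6,7.6,0.124,-0.022,0.02,3.5,5.4,6.9,0.124,-0.022,0.02,3.8,6.1,6.1,0.124,-0.022,0.02,4,6.8,5.2,0.124,-0.022,0.02,4.3,7.3,4.3,0.124,-0.022,0.02,4.5,7.6,3.3,0.124,-0.022,0.02]' 0 60;python3 -m jog '[4.8,8,2.2,0.124,-0.022,0.02,5,8,1,0.124,-0.022,0.02,5,8,0,0.124,-0.022,0.02,0,0,0,0,0,0,0,0,0,0,0,0]';  python3 -c "
from h import *
s=st();M,d,n,sy=setstand(1)
t=SO+sy*.035+n*.010+d*-.085;print(t);plan(t,M,5);shot('wrist','w6.png')"
```

```text
time: 15.55
position: [0.5367, 0.0208, 0.2458]
tcp_rot: [1.011, 1.182, -0.697]
contact_force: [-0.9, 0.3, -0.1]
grip_width: 0.082
time: 16.05
position: [0.5637, 0.026, 0.2393]
tcp_rot: [1.309, 0.984, -0.911]
contact_force: [0.0, -0.4, -0.5]
grip_width: 0.081
t 16.05 pos [0.5637 0.026  0.2393] rot [ 1.309  0.984 -0.911] F [ 0.  -0.4 -0.5] g 0.08062273392822523
[0.61126188 0.02875724 0.11829407]
total tool shift [130.    4.3  -0.9] rot [0.003 0.008 0.007] step mm 26.0 deg 0.13
26,0.9,-0.2,0.001,0.002,0.001
26,0.8,-0.1,0.001,0.002,0.001
26,0.8,-0.1,0.001,0.002,0.001
26,0.7,-0.1,0.001,0.002,0.001
26,0.7,-0,0.001,0.002,0.001
```

View pics/w6.png

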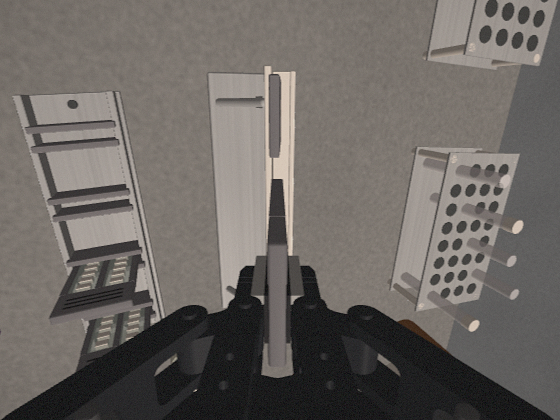

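```bash
python3 -m jog '[15,2,0,0,0.004,0.004,25,2,0,0,0.004,0.003,25,0.3,0,0,0,0,25,0,0,0,0,0,20,0,0,0,0,0,12,0,0,0,0,0,5,0,0,0,0,0,0,0,0,0,0,0,0,0,0,0,0,0]' 0 60; python3 -c "
from h import *
s=st();M,d,n,sy=setstand(1)
t=SO+sy*.035+n*.010+d*-.080;plan(t,M,1);p=shot('scene');a=p['image'][:,:,::-1];cv2.imwrite('pics/s6c.png',cv2.resize(a[150:310,180:420],None,fx=3,fy=3))"
```

```text
time: 17.0
position: [0.6126, 0.0285, 0.1234]
tcp_rot: [1.321, 0.981, -0.9]
contact_force: [0.2, -0.2, -1.6]
grip_width: 0.081
t 17.0 pos [0.6126 0.0285 0.1234] rot [ 1.321  0.981 -0.9  ] F [ 0.2 -0.2 -1.6] g 0.08064122769613936
total tool shift [ 9.4 -3.  -0.4] rot [-0.001 -0.    -0.004] step mm 9.8 deg 0.21
9.4,-3,-0.4,-0.001,-0,-0.004
```

View pics/s6c.png

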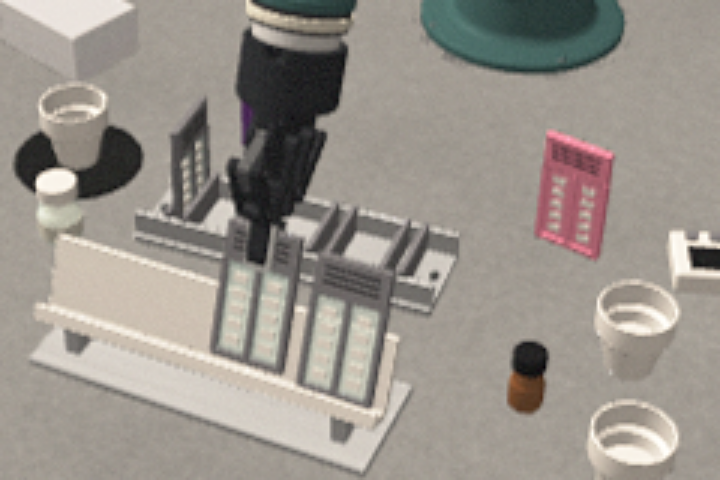

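```bash
python3 -m jog '[1,-3,0,0,0,0,3,-1,0,0,0,0,3,0,0,0,0,0,1.5,0,0,0,0,0,1,0,0,0,0,0,0.8,0,0,0,0,0,0,0,0,0,0,0,0,0,0,0,0,0]' 0 60; python3 -c "
from h import *
s=st();M,d,n,sy=setstand(1)
t=SO+sy*.035+n*.003+d*-.080;plan(t,M,1);print(R.from_rotvec(s['tcp_rot']).inv().apply(s['contact_force']))"
```

```text
time: 17.85
position: [0.6119, 0.0287, 0.1127]
tcp_rot: [1.321, 0.983, -0.901]
contact_force: [-8.6, -0.4, 14.1]
grip_width: 0.083
t 17.85 pos [0.6119 0.0287 0.1127] rot [ 1.321  0.983 -0.901] F [-8.6 -0.4 14.1] g 0.08308069481357483
total tool shift [-0.4 -5.7 -0.1] rot [-0.001 -0.001 -0.002] step mm 5.7 deg 0.18
-0.4,-5.7,-0.1,-0.001,-0.001,-0.002
[-16.19551457  -3.24548286  -0.15879239]
```

```bash
python3 -m jog '[-1.2,-1,0,0,0,0,-0.2,-2.5,0,0,0,0,0,-2,0,0,0,0,0,-1,0,0,0,0,0,0,0,0,0,0]' 0 60; python3 -c "
from h import *
s=st();M,d,n,sy=setstand(1)
t=SO+sy*.035+n*.003+d*-.080;plan(t,M,1);print(R.from_rotvec(s['tcp_rot']).inv().apply(s['contact_force']))"
```

```text
time: 18.35
position: [0.6074, 0.0283, 0.1114]
tcp_rot: [1.322, 0.979, -0.898]
contact_force: [3.9, 0.5, -0.6]
grip_width: 0.079
t 18.35 pos [0.6074 0.0283 0.1114] rot [ 1.322  0.979 -0.898] F [ 3.9  0.5 -0.6] g 0.07926725054511558
total tool shift [-0.1 -1.  -0.2] rot [-0.001  0.    -0.006] step mm 1.0 deg 0.37
-0.1,-1,-0.2,-0.001,0,-0.006
[ 1.92169941  3.48596947 -0.26838468]
```

```bash
python3 -m jog '[0,0,0,0,0,0,0,0,0,0,0,0,0,0,0,0,0,0,0,0,0,0,0,0]' 30 60; python3 -m jog '[-10,0,0,0,0,0,-25,0,0,0,0,0,-35,0,0,0,0,0,-35,0,0,0,0,0,-5,0,0,0,0,0]' 30 60; python3 -c "
from h import *
s=st();plan([.4537,-.0598,.20],down(.115),13);p=shot('scene');a=p['image'][:,:,::-1];cv2.imwrite('pics/s7c.png',cv2.resize(a[150:310,180:420],None,fx=3,fy=3))"
```

```text
time: 18.75
position: [0.6051, 0.0282, 0.1103]
tcp_rot: [1.32, 0.983, -0.902]
contact_force: [1.1, -0.6, 0.2]
grip_width: 0.349
time: 19.25
position: [0.5687, 0.0258, 0.2182]
tcp_rot: [1.325, 0.978, -0.896]
contact_force: [0.2, 0.9, 0.3]
grip_width: 0.348
t 19.25 pos [0.5687 0.0258 0.2182] rot [ 1.325  0.978 -0.896] F [0.2 0.9 0.3] g 0.34789769328055026
total tool shift [ -25.1 -118.5   78.7] rot [-1.608  0.289 -0.277] step mm 11.1 deg 7.3
-1.9,-9.1,6.1,-0.124,0.022,-0.021
-1.8,-9.8,4.8,-0.124,0.022,-0.021
-1.7,-10.4,3.5,-0.124,0.022,-0.021
-1.6,-10.8,2.2,-0.124,0.022,-0.021
-1.4,-11,0.8,-0.124,0.022,-0.021
-1.1,-11,-0.6,-0.124,0.022,-0.021
-0.9,-10.9,-2,-0.124,0.022,-0.021
-0.6,-10.6,-3.3,-0.124,0.022,-0.021
-0.3,-10.1,-4.6,-0.124,0.022,-0.021
0.1,-9.5,-5.8,-0.124,0.022,-0.021
0.4,-8.7,-6.9,-0.124,0.022,-0.021
0.7,-7.7,-7.9,-0.124,0.022,-0.021
1.1,-6.7,-8.8,-0.124,0.022,-0.021
```

View pics/s7c.png

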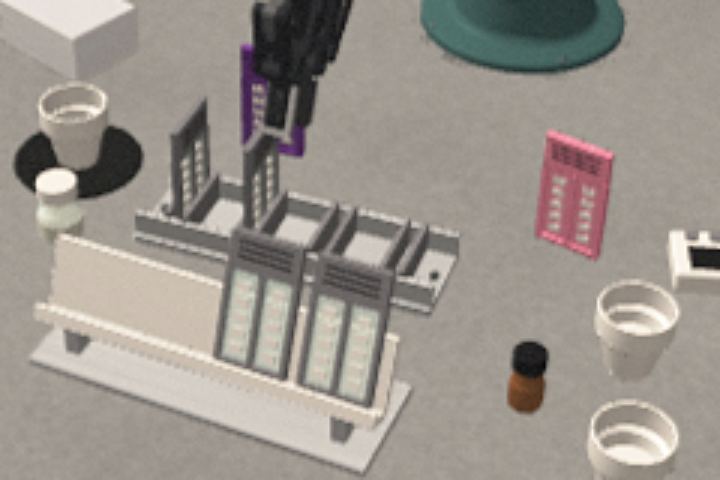

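Two frames lean correctly side by side. Next the third.

```bash
python3 -m jog '[-1.9,-9,6,-0.124,0.022,-0.021,-1.8,-9.8,4.8,-0.124,0.022,-0.021,-1.7,-10.4,3.5,-0.124,0.022,-0.021,-1.6,-10.8,2.2,-0.124,0.022,-0.021,-1.4,-11,0.8,-0.124,0.022,-0.021,-1.1,-11,-0.6,-0.124,0.022,-0.021,-0.9,-11,-2,-0.124,0.022,-0.021,-0.6,-10.6,-3.3,-0.124,0.022,-0.021,-0.3,-10,-4.6,-0.124,0.022,-0.021,0,-9.5,-5.8,-0.124,0.022,-0.021]' 45 60; python3 -m jog '[0.4,-8.7,-6.9,-0.124,0.022,-0.021,0.7,-7.7,-8,-0.124,0.022,-0.021,1,-6.7,-8.8,-0.124,0.022,-0.021,0,0,0,0,0,0,0,0,0,0,0,0]'; python3 -c "
from fr import *
s=st();frames(shot('wrist'));plan([.4537,-.0598,.086],down(.115),4)"
```

```text
time: 20.3
position: [0.4785, -0.0402, 0.1995]
tcp_rot: [0.243, 1.504, -0.144]
contact_force: [-0.7, 0.3, -0.0]
grip_width: 0.525
time: 20.8
position: [0.4528, -0.0595, 0.196]
tcp_rot: [-0.092, 1.571, 0.09]
contact_force: [0.3, 0.1, -0.2]
grip_width: 0.525
t 20.8 pos [ 0.4528 -0.0595  0.196 ] rot [-0.092  1.571  0.09 ] F [ 0.3  0.1 -0.2] g 0.5251588505415838
-0.125 891 rect 462.1 -126.2 59.4 8.4 6.3 med [ 0.4602 -0.1259  0.118 ]
-0.06 822 rect 453.7 -62.0 59.7 8.0 6.3 med [ 0.4502 -0.0621  0.118 ]
total tool shift [110.2  -0.3   0.9] rot [ 0.001 -0.002  0.001] step mm 27.5 deg 0.04
27.5,-0.1,0.2,0,-0.001,0
27.5,-0.1,0.2,0,-0.001,0
27.5,-0.1,0.2,0,-0.001,0
27.5,-0.1,0.2,0,-0.001,0
```

```bash
python3 -m jog '[20,-0.3,0.9,0,0,0,30,0,0,0,0,0,30,0,0,0,0,0,20,0,0,0,0,0,10,0,0,0,0,0,0,0,0,0,0,0]' 45 40
python3 -m jog '[0,0,0,0,0,0,0,0,0,0,0,0,0,0,0,0,0,0,0,0,0,0,0,0,0,0,0,0,0,0]' 0 40
```

```text
time: 21.45
position: [0.453, -0.06, 0.0855]
tcp_rot: [-0.094, 1.573, 0.091]
contact_force: [-0.4, -0.0, -0.3]
grip_width: 0.525
time: 21.95
position: [0.4546, -0.0602, 0.0876]
tcp_rot: [-0.095, 1.568, 0.092]
contact_force: [-0.6, 0.5, 7.6]
grip_width: 0.086
```

```bash
python3 -m jog '[-4,0,0,0,0,0,-10,0,0,0,0,0,-15,0,0,0,0,0,-20,0,0,0,0,0,-25,0,0,0,0,0,-30,0,0,0,0,0,-35,0,0,0,0,0,-30,0,0,0,0,0,-15,0,0,0,0,0,0,0,0,0,0,0]' 0 60; python3 -c "
from h import *
s=st();M,d,n,sy=setstand(1);print(np.round(s['joints'],2))
t=SO+sy*-.035+n*.010+d*-.215;print(t);plan(t,M,13)"
```

```text
time: 22.95
position: [0.455, -0.0599, 0.2731]
tcp_rot: [-0.094, 1.566, 0.092]
contact_force: [0.8, -0.2, -1.2]
grip_width: 0.082
t 22.95 pos [ 0.455  -0.0599  0.2731] rot [-0.094  1.566  0.092] F [ 0.8 -0.2 -1.2] g 0.08150152455264988
[-0.17  0.08  0.25  2.02 -0.02  1.04  1.77]
[ 0.57107675 -0.04378295  0.24045411]
total tool shift [ 33.1   2.3 117. ] rot [ 1.612 -0.28   0.267] step mm 9.4 deg 7.31
2.5,0.2,9,0.124,-0.022,0.021
2.8,1.2,8.9,0.124,-0.022,0.021
3,2.3,8.6,0.124,-0.022,0.021
3.2,3.2,8.2,0.124,-0.022,0.021
3.5,4.1,7.6,0.124,-0.022,0.021
3.7,5,7,0.124,-0.022,0.021
4,5.7,6.3,0.124,-0.022,0.021
4.2,6.4,5.4,0.124,-0.022,0.021
4.5,6.9,4.5,0.124,-0.022,0.021
4.7,7.3,3.5,0.124,-0.022,0.021
4.9,7.6,2.5,0.124,-0.022,0.021
5.1,7.7,1.4,0.124,-0.022,0.021
5.3,7.7,0.4,0.124,-0.022,0.021
```

```bash
python3 -m jog '[2.5,0.2,9,0.124,-0.022,0.021,2.8,1.2,8.9,0.124,-0.022,0.021,3,2.3,8.6,0.124,-0.022,0.021,3.2,3.2,8.2,0.124,-0.022,0.021,3.5,4,7.6,0.124,-0.022,0.021,3.7,5,7,0.124,-0.022,0.021,4,5.7,6.3,0.124,-0.022,0.021,4.2,6.4,5.4,0.124,-0.022,0.021,4.5,7,4.5,0.124,-0.022,0.021,4.7,7.3,3.5,0.124,-0.022,0.021]' 0 60;python3 -m jog '[5,7.6,2.5,0.124,-0.022,0.021,5,7.7,1.4,0.124,-0.022,0.021,5.3,7.7,0.4,0.124,-0.022,0.021,0,0,0,0,0,0,0,0,0,0,0,0]';  python3 -c "
from h import *
s=st();M,d,n,sy=setstand(1)
t=SO+sy*-.035+n*.009+d*-.090;print(t);plan(t,M,5)"
```

```text
time: 23.95
position: [0.5424, -0.0475, 0.2435]
tcp_rot: [1.017, 1.184, -0.689]
contact_force: [0.1, 0.2, -1.2]
grip_width: 0.086
time: 24.45
position: [0.5691, -0.0434, 0.2365]
tcp_rot: [1.317, 0.985, -0.901]
contact_force: [-0.7, -0.1, -0.9]
grip_width: 0.08
t 24.45 pos [ 0.5691 -0.0434  0.2365] rot [ 1.317  0.985 -0.901] F [-0.7 -0.1 -0.9] g 0.07998659709707401
[ 0.61281433 -0.04127569  0.12265052]
total tool shift [121.9   2.2   0.6] rot [ 0.003 -0.001  0.   ] step mm 24.4 deg 0.03
24.4,0.4,0.1,0.001,-0,0
24.4,0.4,0.1,0.001,-0,0
24.4,0.4,0.1,0.001,-0,0
24.4,0.4,0.1,0.001,-0,0
24.4,0.4,0.1,0.001,-0,0
```

```bash
python3 -m jog '[15,0.5,0.6,0,0,0,25,0,0,0,0,0,25,0,0,0,0,0,25,0,0,0,0,0,20,0,0,0,0,0,11,0,0,0,0,0,0,0,0,0,0,0,0,0,0,0,0,0]' 0 60; python3 -c "
from h import *
s=st();M,d,n,sy=setstand(1)
t=SO+sy*-.035+n*.009+d*-.080;plan(t,M,1)"
```

```text
time: 25.25
position: [0.6122, -0.0421, 0.1245]
tcp_rot: [1.32, 0.982, -0.901]
contact_force: [-0.6, -0.1, 0.0]
grip_width: 0.085
t 25.25 pos [ 0.6122 -0.0421  0.1245] rot [ 1.32   0.982 -0.901] F [-0.6 -0.1  0. ] g 0.08515995103831926
total tool shift [12.  -0.  -0.8] rot [-0.001 -0.    -0.003] step mm 12.0 deg 0.15
12,-0,-0.8,-0.001,-0,-0.003
```

```bash
python3 -m jog '[4,0,-0.4,0,0,0,4,0,-0.4,0,0,0,2,0,0,0,0,0,1,0,0,0,0,0,1,0,0,0,0,0,0,0,0,0,0,0,0,0,0,0,0,0]' 0 60; python3 -c "
from h import *
s=st();M,d,n,sy=setstand(1)
t=SO+sy*-.035+n*.003+d*-.080;plan(t,M,1);print(R.from_rotvec(s['tcp_rot']).inv().apply(s['contact_force']))"
```

```text
time: 25.95
position: [0.6162, -0.0406, 0.1128]
tcp_rot: [1.321, 0.982, -0.901]
contact_force: [0.7, -0.4, -0.3]
grip_width: 0.086
t 25.95 pos [ 0.6162 -0.0406  0.1128] rot [ 1.321  0.982 -0.901] F [ 0.7 -0.4 -0.3] g 0.08580389968678646
total tool shift [-0.4 -5.9  0.4] rot [-0.001 -0.    -0.002] step mm 5.9 deg 0.15
-0.4,-5.9,0.4,-0.001,-0,-0.002
[0.56057924 0.53029222 0.43002132]
```

```bash
python3 -m jog '[0.7,0,0,0,0,0,0.6,0,0,0,0,0,0,0,0,0,0,0,0,0,0,0,0,0]' 0 60; python3 -c "
from h import *
s=st();print(R.from_rotvec(s['tcp_rot']).inv().apply(s['contact_force']))"
```

```text
time: 26.35
position: [0.6165, -0.0407, 0.1129]
tcp_rot: [1.321, 0.982, -0.901]
contact_force: [-8.1, 0.2, 11.8]
grip_width: 0.083
t 26.35 pos [ 0.6165 -0.0407  0.1129] rot [ 1.321  0.982 -0.901] F [-8.1  0.2 11.8] g 0.08274908352731765
[-13.89154838  -3.53956105  -0.71213706]
```

```bash
python3 -m jog '[-1,-1,0,0,0,0,-0.1,-2.5,0,0,0,0,0,-2,0,0,0,0,0,-1.1,0,0,0,0,0,0,0,0,0,0]' 0 60; python3 -c "
from h import *
s=st();M,d,n,sy=setstand(1)
t=SO+sy*-.035+n*.003+d*-.080;plan(t,M,1);print(R.from_rotvec(s['tcp_rot']).inv().apply(s['contact_force']))"
```

```text
time: 26.85
position: [0.6118, -0.041, 0.1112]
tcp_rot: [1.321, 0.979, -0.899]
contact_force: [5.1, -0.8, 0.4]
grip_width: 0.087
t 26.85 pos [ 0.6118 -0.041   0.1112] rot [ 1.321  0.979 -0.899] F [ 5.1 -0.8  0.4] g 0.08711941516621421
total tool shift [-0.4 -1.1  0.3] rot [-0.     0.    -0.006] step mm 1.2 deg 0.34
-0.4,-1.1,0.3,-0,0,-0.006
[1.35406242 4.91266971 1.11253094]
```

```bash
python3 -m jog '[0,0,0,0,0,0,0,0,0,0,0,0,0,0,0,0,0,0,0,0,0,0,0,0]' 30 60; python3 -m jog '[-10,0,0,0,0,0,-25,0,0,0,0,0,-35,0,0,0,0,0,-35,0,0,0,0,0,-5,0,0,0,0,0]' 30 60; python3 -c "
from h import *
s=st();plan([.4622,-.124,.20],down(.115),13);p=shot('scene');a=p['image'][:,:,::-1];cv2.imwrite('pics/s8c.png',cv2.resize(a[150:310,180:420],None,fx=3,fy=3))"
```

```text
time: 27.25
position: [0.6095, -0.0411, 0.1099]
tcp_rot: [1.32, 0.983, -0.902]
contact_force: [-0.4, 0.2, -0.8]
grip_width: 0.353
time: 27.75
position: [0.5732, -0.0439, 0.2181]
tcp_rot: [1.324, 0.977, -0.897]
contact_force: [-0.1, -0.5, 0.5]
grip_width: 0.356
t 27.75 pos [ 0.5732 -0.0439  0.2181] rot [ 1.324  0.977 -0.897] F [-0.1 -0.5  0.5] g 0.35618105122721677
total tool shift [ -23.6 -114.5   73.5] rot [-1.608  0.29  -0.276] step mm 10.6 deg 7.31
-1.8,-8.8,5.7,-0.124,0.022,-0.021
-1.7,-9.5,4.5,-0.124,0.022,-0.021
-1.6,-10,3.2,-0.124,0.022,-0.021
-1.5,-10.3,1.9,-0.124,0.022,-0.021
-1.3,-10.5,0.6,-0.124,0.022,-0.021
-1,-10.5,-0.7,-0.124,0.022,-0.021
-0.8,-10.4,-2,-0.124,0.022,-0.021
-0.5,-10.1,-3.3,-0.124,0.022,-0.021
-0.2,-9.6,-4.5,-0.124,0.022,-0.021
0.1,-9,-5.7,-0.124,0.022,-0.021
0.4,-8.2,-6.7,-0.124,0.022,-0.021
0.7,-7.3,-7.7,-0.124,0.022,-0.021
1.1,-6.3,-8.5,-0.124,0.022,-0.021
```

View pics/s8c.png

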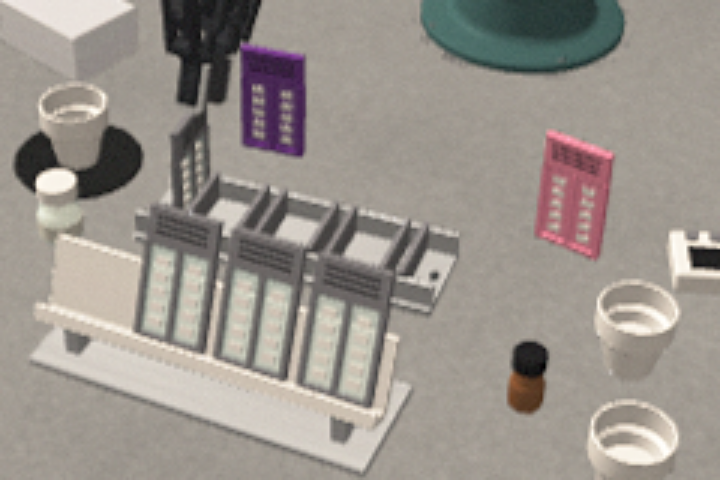

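Three placed. The fourth next.

```bash
python3 -m jog '[-1.8,-8.8,5.7,-0.124,0.022,-0.021,-1.7,-9.5,4.5,-0.124,0.022,-0.021,-1.6,-10,3.2,-0.124,0.022,-0.021,-1.5,-10.3,1.9,-0.124,0.022,-0.021,-1.3,-10.5,0.6,-0.124,0.022,-0.021,-1,-10.5,-0.7,-0.124,0.022,-0.021,-0.8,-10.4,-2,-0.124,0.022,-0.021,-0.5,-10,-3.3,-0.124,0.022,-0.021,-0.2,-9.6,-4.5,-0.124,0.022,-0.021,0,-9,-5.7,-0.124,0.022,-0.021]' 45 60; python3 -m jog '[0.4,-8.2,-6.7,-0.124,0.022,-0.021,0.7,-7.3,-7.7,-0.124,0.022,-0.021,1,-6.3,-8.5,-0.124,0.022,-0.021,0,0,0,0,0,0,0,0,0,0,0,0]'; python3 -c "
from fr import *
s=st();frames(shot('wrist'));plan([.4622,-.124,.086],down(.115),4)"
```

```text
time: 28.8
position: [0.4862, -0.1052, 0.1992]
tcp_rot: [0.243, 1.504, -0.144]
contact_force: [0.3, 0.6, -0.1]
grip_width: 0.53
time: 29.3
position: [0.4615, -0.1234, 0.1958]
tcp_rot: [-0.092, 1.571, 0.091]
contact_force: [1.0, 0.2, -0.4]
grip_width: 0.527
t 29.3 pos [ 0.4615 -0.1234  0.1958] rot [-0.092  1.571  0.091] F [ 1.   0.2 -0.4] g 0.5272515138571192
-0.125 853 rect 462.3 -126.4 59.5 7.8 6.8 med [ 0.4605 -0.1264  0.118 ]
total tool shift [110.   -0.6   0.7] rot [ 0.001 -0.002  0.001] step mm 27.5 deg 0.04
27.5,-0.1,0.2,0,-0.001,0
27.5,-0.1,0.2,0,-0.001,0
27.5,-0.2,0.2,0,-0.001,0
27.5,-0.2,0.1,0,-0.001,0
```

```bash
python3 -m jog '[20,-0.8,0.7,0,0,0,30,0,0,0,0,0,30,0,0,0,0,0,20,0,0,0,0,0,10,0,0,0,0,0,0,0,0,0,0,0]' 45 40
python3 -m jog '[0,0,0,0,0,0,0,0,0,0,0,0,0,0,0,0,0,0,0,0,0,0,0,0,0,0,0,0,0,0]' 0 40
```

```text
time: 29.95
position: [0.4615, -0.1244, 0.0853]
tcp_rot: [-0.093, 1.573, 0.092]
contact_force: [-0.0, -0.3, 0.1]
grip_width: 0.527
time: 30.45
position: [0.4631, -0.1248, 0.0875]
tcp_rot: [-0.095, 1.568, 0.092]
contact_force: [-0.6, 0.7, 6.3]
grip_width: 0.085
```

```bash
python3 -m jog '[-4,0,0,0,0,0,-10,0,0,0,0,0,-15,0,0,0,0,0,-20,0,0,0,0,0,-25,0,0,0,0,0,-30,0,0,0,0,0,-35,0,0,0,0,0,-30,0,0,0,0,0,-15,0,0,0,0,0,0,0,0,0,0,0]' 0 60; python3 -c "
from h import *
s=st();M,d,n,sy=setstand(1);print(np.round(s['joints'],2))
t=SO+sy*-.105+n*.009+d*-.215;print(t);plan(t,M,13)"
```

```text
time: 31.45
position: [0.4635, -0.1245, 0.2731]
tcp_rot: [-0.095, 1.566, 0.091]
contact_force: [0.4, -0.4, -1.1]
grip_width: 0.084
t 31.45 pos [ 0.4635 -0.1245  0.2731] rot [-0.095  1.566  0.091] F [ 0.4 -0.4 -1.1] g 0.08377629621957122
[ 0.    0.12  0.21  1.97 -0.03  1.04  1.91]
[ 0.57433623 -0.11371334  0.24011209]
total tool shift [ 33.3  -2.3 111.2] rot [ 1.612 -0.28   0.268] step mm 8.9 deg 7.31
2.6,-0.2,8.6,0.124,-0.022,0.021
2.8,0.8,8.5,0.124,-0.022,0.021
3,1.8,8.2,0.124,-0.022,0.021
3.2,2.7,7.9,0.124,-0.022,0.021
3.4,3.6,7.4,0.124,-0.022,0.021
3.6,4.4,6.8,0.124,-0.022,0.021
3.9,5.2,6.2,0.124,-0.022,0.021
4.1,5.8,5.4,0.124,-0.022,0.021
4.4,6.3,4.6,0.124,-0.022,0.021
4.6,6.7,3.6,0.124,-0.022,0.021
4.8,7,2.7,0.124,-0.022,0.021
5,7.2,1.7,0.124,-0.022,0.021
5.2,7.3,0.7,0.124,-0.022,0.021
```

```bash
python3 -m jog '[2.6,0,8.6,0.124,-0.022,0.021,2.8,0.8,8.5,0.124,-0.022,0.021,3,1.8,8.2,0.124,-0.022,0.021,3.2,2.7,7.9,0.124,-0.022,0.021,3.4,3.6,7.4,0.124,-0.022,0.021,3.6,4.4,6.8,0.124,-0.022,0.021,4,5.2,6.2,0.124,-0.022,0.021,4,5.8,5.4,0.124,-0.022,0.021,4.4,6.3,4.6,0.124,-0.022,0.021,4.6,6.7,3.6,0.124,-0.022,0.021]' 0 60;python3 -m jog '[4.8,7,2.7,0.124,-0.022,0.021,5,7.2,1.7,0.124,-0.022,0.021,5.2,7.3,0.7,0.124,-0.022,0.021,0,0,0,0,0,0,0,0,0,0,0,0]';  python3 -c "
from h import *
s=st();M,d,n,sy=setstand(1)
t=SO+sy*-.105+n*.009+d*-.090;print(t);plan(t,M,5)"
```

```text
time: 32.45
position: [0.5467, -0.1159, 0.2431]
tcp_rot: [1.017, 1.184, -0.689]
contact_force: [-0.0, -0.1, -2.1]
grip_width: 0.08
time: 32.95
position: [0.5723, -0.1131, 0.2361]
tcp_rot: [1.317, 0.985, -0.901]
contact_force: [0.6, -0.3, -0.9]
grip_width: 0.08
t 32.95 pos [ 0.5723 -0.1131  0.2361] rot [ 1.317  0.985 -0.901] F [ 0.6 -0.3 -0.9] g 0.0796719230723678
[ 0.61701181 -0.11114973  0.12265052]
total tool shift [121.9   3.3   0.9] rot [ 0.002 -0.001  0.   ] step mm 24.4 deg 0.03
24.4,0.7,0.2,0,-0,0
24.4,0.7,0.2,0,-0,0
24.4,0.7,0.2,0,-0,0
24.4,0.7,0.2,0,-0,0
24.4,0.7,0.2,0,-0,0
```

```bash
python3 -m jog '[15,1,0.5,0,0,0,25,0.3,0,0,0,0,25,0,0,0,0,0,25,0,0,0,0,0,20,0,0,0,0,0,11,0,0,0,0,0,0,0,0,0,0,0,0,0,0,0,0,0]' 0 60; python3 -c "
from h import *
s=st();M,d,n,sy=setstand(1)
t=SO+sy*-.105+n*.009+d*-.080;plan(t,M,1)"
```

```text
time: 33.75
position: [0.616, -0.1118, 0.1239]
tcp_rot: [1.321, 0.982, -0.902]
contact_force: [0.3, 0.1, -1.2]
grip_width: 0.082
t 33.75 pos [ 0.616  -0.1118  0.1239] rot [ 1.321  0.982 -0.902] F [ 0.3  0.1 -1.2] g 0.08241686694850855
total tool shift [11.6  0.5 -0.6] rot [-0.001 -0.    -0.002] step mm 11.6 deg 0.15
11.6,0.5,-0.6,-0.001,-0,-0.002
```

```bash
python3 -m jog '[4,0,-0.3,0,0,0,4,0,-0.3,0,0,0,2.5,0,0,0,0,0,1.5,0,0,0,0,0,0.5,0,0,0,0,0,0,0,0,0,0,0,0,0,0,0,0,0]' 0 60; python3 -c "
from h import *
s=st();M,d,n,sy=setstand(1)
t=SO+sy*-.105+n*.003+d*-.080;plan(t,M,1);print(R.from_rotvec(s['tcp_rot']).inv().apply(s['contact_force']))"
```

```text
time: 34.45
position: [0.6203, -0.1103, 0.1126]
tcp_rot: [1.321, 0.982, -0.901]
contact_force: [-3.2, 0.8, 6.5]
grip_width: 0.084
t 34.45 pos [ 0.6203 -0.1103  0.1126] rot [ 1.321  0.982 -0.901] F [-3.2  0.8  6.5] g 0.0835352838014473
total tool shift [-0.6 -5.7  0.7] rot [-0.001 -0.001 -0.003] step mm 5.8 deg 0.17
-0.6,-5.7,0.7,-0.001,-0.001,-0.003
[-7.21879627 -0.72887163 -1.03571949]
```

```bash
python3 -m jog '[-0.6,-1,0,0,0,0,-0.1,-2.5,0,0,0,0,0,-2,0,0,0,0,0,-1.1,0,0,0,0,0,0,0,0,0,0]' 0 60; python3 -c "
from h import *
s=st();M,d,n,sy=setstand(1)
t=SO+sy*-.105+n*.003+d*-.080;plan(t,M,1);print(R.from_rotvec(s['tcp_rot']).inv().apply(s['contact_force']))"
```

```text
time: 34.95
position: [0.6159, -0.1107, 0.1116]
tcp_rot: [1.321, 0.978, -0.898]
contact_force: [4.7, 1.2, -1.1]
grip_width: 0.082
t 34.95 pos [ 0.6159 -0.1107  0.1116] rot [ 1.321  0.978 -0.898] F [ 4.7  1.2 -1.1] g 0.08202293029320006
total tool shift [-0.  -1.2  0.5] rot [-0.     0.001 -0.007] step mm 1.3 deg 0.38
-0,-1.2,0.5,-0,0.001,-0.007
[ 2.65088057  4.09282688 -0.88877535]
```

```bash
python3 -m jog '[0,0,0,0,0,0,0,0,0,0,0,0,0,0,0,0,0,0,0,0,0,0,0,0]' 30 60; python3 -m jog '[-10,0,0,0,0,0,-25,0,0,0,0,0,-35,0,0,0,0,0,-40,0,0,0,0,0,-40,0,0,0,0,0]' 30 60; python3 - <<'E'
from h import *
from scipy.optimize import least_squares
p=shot('scene');a=p['image'][:,:,::-1];cv2.imwrite('pics/s9c.png',cv2.resize(a[130:330,80:420],None,fx=2.3,fy=2.3))
P=cloud(p)[p['range_z']>0]
for nm,(x,y) in dict(cup0=(.435,-.267),cA=(.455,.274),cB=(.584,.315),cC=(.59,-.33)).items():
    D=P[(np.hypot(P[:,0]-x,P[:,1]-y)<.06)&(P[:,2]>(.056 if nm=='cup0' else .045))&(P[:,2]<.075)]
    f=lambda q:np.hypot(D[:,0]-q[0],D[:,1]-q[1])-.030
    q=least_squares(f,[x,y],loss='soft_l1',f_scale=.002).x; print(nm,len(D),np.round(q,4))
t=shot('top','t9.png')
st()
E
```

```text
time: 35.35
position: [0.6135, -0.1109, 0.1103]
tcp_rot: [1.321, 0.982, -0.902]
contact_force: [-0.3, 0.3, -0.3]
grip_width: 0.354
time: 35.85
position: [0.5612, -0.1141, 0.2529]
tcp_rot: [1.321, 0.982, -0.902]
contact_force: [0.8, 0.2, 1.1]
grip_width: 0.354
cup0 152 [ 0.4356 -0.2664]
cA 331 [0.4549 0.2738]
cB 393 [0.5841 0.3147]
cC 271 [ 0.5727 -0.323 ]
t 35.95 pos [ 0.5637 -0.1152  0.2576] rot [ 1.325  0.973 -0.895] F [0.7 0.6 0.3] g 0.351962236579345
```

View pics/s9c.png

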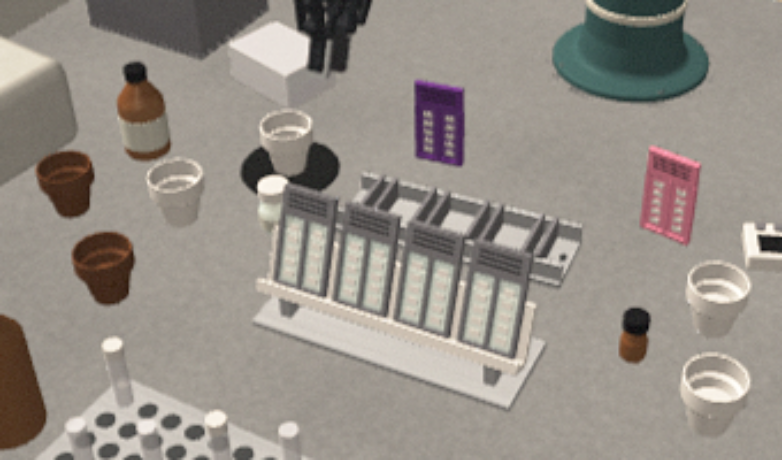

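View pics/t9.png

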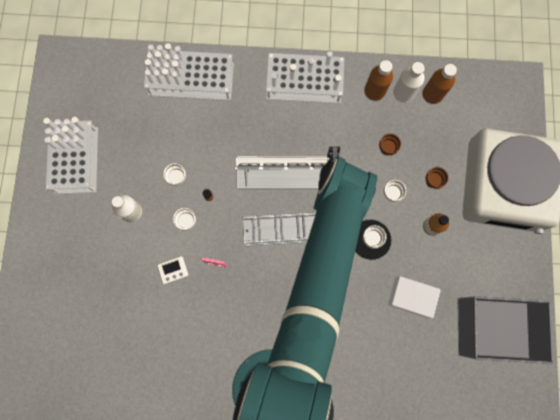

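```bash
python3 -c "
from h import *
s=st();print(np.round(s['joints'],2));plan([.573,-.323,.21],down(-.8),10)"
```

```text
t 35.95 pos [ 0.5637 -0.1152  0.2576] rot [ 1.325  0.973 -0.895] F [0.7 0.6 0.3] g 0.351962236579345
[-0.18  0.15  0.41  2.05 -0.26  0.63  0.46]
total tool shift [ 43.6 -19.4 208. ] rot [-0.705  0.129 -0.346] step mm 21.3 deg 4.56
4.4,-1.9,20.8,-0.071,0.013,-0.035
4.2,-3.3,20.7,-0.071,0.013,-0.035
4.1,-4.6,20.4,-0.071,0.013,-0.035
4,-5.9,20.1,-0.071,0.013,-0.035
3.9,-7.1,19.7,-0.071,0.013,-0.035
4,-8.4,19.2,-0.071,0.013,-0.035
4,-9.6,18.6,-0.071,0.013,-0.035
4.1,-10.7,18,-0.071,0.013,-0.035
4.3,-11.8,17.2,-0.071,0.013,-0.035
4.5,-12.8,16.4,-0.071,0.013,-0.035
```

```bash
python3 -m jog '[4.4,-2,20.8,-0.071,0.013,-0.035,4.2,-3.3,20.7,-0.071,0.013,-0.035,4,-4.6,20.4,-0.071,0.013,-0.035,4,-6,20,-0.071,0.013,-0.035,4,-7,19.7,-0.071,0.013,-0.035,4,-8.4,19.2,-0.071,0.013,-0.035,4,-9.6,18.6,-0.071,0.013,-0.035,4,-10.7,18,-0.071,0.013,-0.035,4.3,-11.8,17.2,-0.071,0.013,-0.035,4.5,-12.8,16.4,-0.071,0.013,-0.035]' 85 60; python3 -m jog '[0,0,0,0,0,0,0,0,0,0,0,0,0,0,0,0,0,0]'
cat > cup.py <<'E'
from h import *
from scipy.optimize import least_squares
def cups(p,L,ztop=None):
    P=cloud(p)[p['range_z']>0]
    for nm,(x,y,zt) in L.items():
        D=P[(np.hypot(P[:,0]-x,P[:,1]-y)<.055)&(P[:,2]>zt-.004)&(P[:,2]<zt+.006)]
        if len(D)<20: print(nm,'few',len(D));continue
        f=lambda q:np.hypot(D[:,0]-q[0],D[:,1]-q[1])-.0298
        q=least_squares(f,[x,y],loss='soft_l1',f_scale=.0015).x; print(nm,len(D),np.round(q,4),'z',np.round(np.percentile(D[:,2],[50,90]),4))
E
python3 -c "
from cup import *
p=shot('wrist','w10.png');cups(p,dict(cC=(.573,-.323,.062),cup0=(.4356,-.2664,.066)));st();plan([.573,-.323,.21],down(-.8),1)"
```

```text
time: 36.95
position: [0.5712, -0.3223, 0.2031]
tcp_rot: [0.613, 1.495, -0.626]
contact_force: [1.0, -1.1, 0.2]
grip_width: 0.995
time: 37.25
position: [0.5714, -0.3203, 0.2037]
tcp_rot: [0.617, 1.493, -0.626]
contact_force: [0.6, 0.4, -0.3]
grip_width: 0.996
cC 657 [ 0.57   -0.3258] z [0.0619 0.0629]
cup0 752 [ 0.4331 -0.269 ] z [0.0657 0.0668]
t 37.3 pos [ 0.5715 -0.3202  0.2039] rot [ 0.617  1.493 -0.626] F [-0.2  0.3  0.2] g 0.9917586822867925
total tool shift [-6.1 -1.   2.9] rot [ 0.007 -0.009  0.01 ] step mm 6.9 deg 0.86
-6.1,-1,2.9,0.007,-0.009,0.01
```

View pics/w10.png

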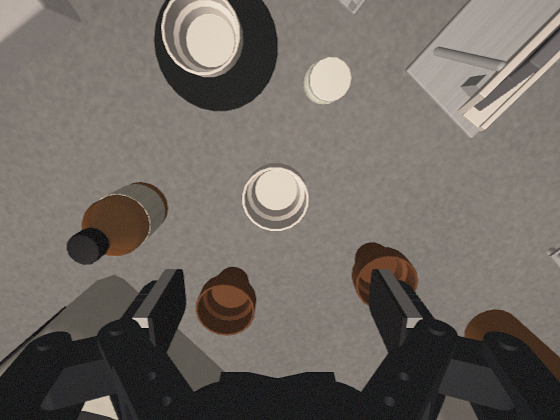

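```bash
python3 -c "
from h import *
plan([.572,-.324,.033],down(-.8),6)"
```

```text
total tool shift [170.9  -0.6   4.5] rot [ 0.007 -0.009  0.01 ] step mm 28.5 deg 0.14
28.5,-0.1,0.8,0.001,-0.002,0.002
28.5,-0.1,0.7,0.001,-0.002,0.002
28.5,-0.2,0.7,0.001,-0.002,0.002
28.5,-0.2,0.6,0.001,-0.002,0.002
28.5,-0.3,0.6,0.001,-0.002,0.002
28.5,-0.3,0.5,0.001,-0.002,0.002
```

```bash
python3 -m jog '[20,0,2,0.004,-0.004,0.005,30,-0.3,2,0.003,-0.005,0.005,30,0,0.5,0,0,0,20,0,0,0,0,0,20,0,0,0,0,0,0,0,0,0,0,0]' 85 30; python3 -c "
from h import *
plan([.572,-.324,.033],down(-.8),1);shot('wrist','w11.png')"
```

```text
time: 37.9
position: [0.5723, -0.3229, 0.0812]
tcp_rot: [0.626, 1.484, -0.626]
contact_force: [-0.3, 0.5, 0.2]
grip_width: 0.996
total tool shift [48.2 -0.9  0.8] rot [-0.    -0.005  0.002] step mm 48.2 deg 0.3
48.2,-0.9,0.8,-0,-0.005,0.002
```

View pics/w11.png

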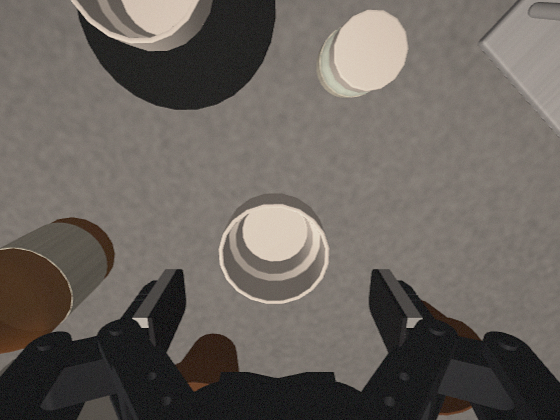

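```bash
python3 -c "
from cup import *
p=shot('scene')
print(pw(p,109,203),pw(p,125,240))
cups(p,dict(b1=(.68,-.32,.062),b2=(.60,-.42,.062)))
"
```

```text
[ 0.59807272 -0.46253129  0.03957906] [ 0.69443111 -0.32387635  0.03769485]
b1 64 [ 0.7128 -0.3071] z [0.0608 0.063 ]
b2 65 [ 0.6193 -0.4445] z [0.0601 0.0623]
```

```bash
python3 -m jog '[20,-0.5,0.5,0,-0.003,0,18,0,0,0,0,0,10,0,0,0,0,0,0,0,0,0,0,0]' 85 30; python3 -m jog '[0,0,0,0,0,0,0,0,0,0,0,0,0,0,0,0,0,0,0,0,0,0,0,0,0,0,0,0,0,0]' 50 30; python3 -c "
from h import *
plan([.572,-.324,.033],down(-.8),1);shot('wrist','w12.png')"
```

```text
time: 38.4
position: [0.5731, -0.3251, 0.0343]
tcp_rot: [0.624, 1.479, -0.627]
contact_force: [-0.4, 0.0, -0.3]
grip_width: 0.996
time: 38.9
position: [0.5747, -0.3263, 0.0367]
tcp_rot: [0.623, 1.474, -0.627]
contact_force: [-0.6, -0.3, 5.7]
grip_width: 0.714
total tool shift [ 3.7 -0.3 -3.6] rot [-0.001  0.005  0.   ] step mm 5.1 deg 0.3
3.7,-0.3,-3.6,-0.001,0.005,0
```

View pics/w12.png

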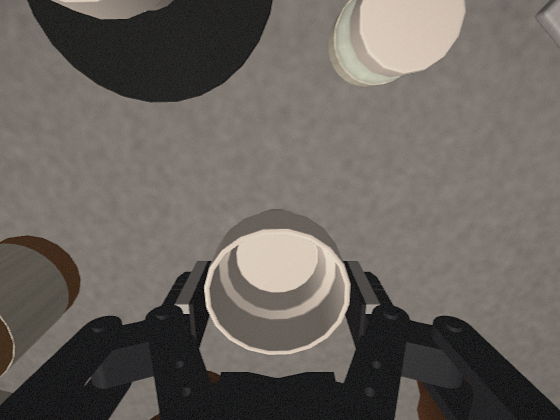

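```bash
python3 -m jog '[-5,0,0,0,0,0,-20,0,0,0,0,0,-30,0,0,0,0,0,-35,0,0,0,0,0,-25,0,0,0,0,0,0,0,0,0,0,0]' 50 40; python3 -c "
from h import *
plan([.4373,-.2696,.14],down(-.8),8)"
```

```text
time: 39.55
position: [0.5756, -0.3264, 0.1546]
tcp_rot: [0.623, 1.47, -0.627]
contact_force: [0.9, -0.3, -0.8]
grip_width: 0.709
total tool shift [  13.3  -59.7 -137.2] rot [-0.     0.009 -0.001] step mm 18.8 deg 0.07
1.7,-7.5,-17.2,-0,0.001,-0
1.7,-7.5,-17.2,-0,0.001,-0
1.7,-7.5,-17.2,-0,0.001,-0
1.7,-7.5,-17.2,-0,0.001,-0
1.7,-7.5,-17.1,-0,0.001,-0
1.8,-7.5,-17.1,-0,0.001,-0
1.8,-7.5,-17.1,-0,0.001,-0
1.8,-7.5,-17.1,-0,0.001,-0
```

```bash
python3 -m jog '[0,-7.5,-17,0,0.001,0,0,-7.5,-17,0,0.001,0,1,-7.5,-17,0,0.001,0,2,-7.5,-17.2,0,0.001,0,2,-7.5,-17.2,0,0.001,0,2,-7.5,-17.2,0,0,0,2,-7.5,-17.2,0,0,0,2,-7.5,-17.2,0,0,0,0,0,0,0,0,0,0,0,0,0,0,0]' 50 40; python3 -c "
from h import *
plan([.4373,-.2696,.11],down(-.8),1)
shot('wrist','w13.png')
p=shot('scene');a=p['image'][:,:,::-1];cv2.imwrite('pics/s13c.png',cv2.resize(a[130:260,130:290],None,fx=4,fy=4))"
```

```text
time: 40.55
position: [0.4353, -0.2686, 0.1392]
tcp_rot: [0.626, 1.481, -0.626]
contact_force: [0.4, -0.6, -0.9]
grip_width: 0.708
total tool shift [29.2  0.8  2.2] rot [-0.    -0.002  0.001] step mm 29.3 deg 0.15
29.2,0.8,2.2,-0,-0.002,0.001
```

View pics/w13.png

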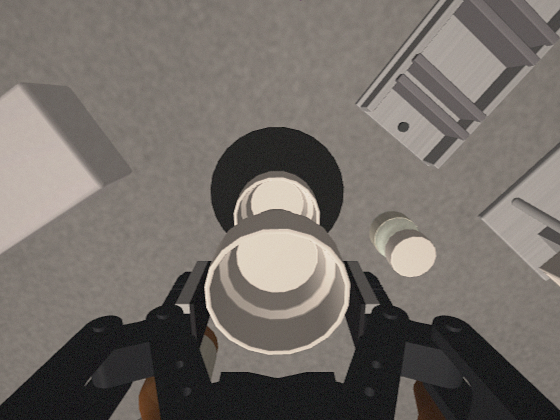

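View pics/s13c.png

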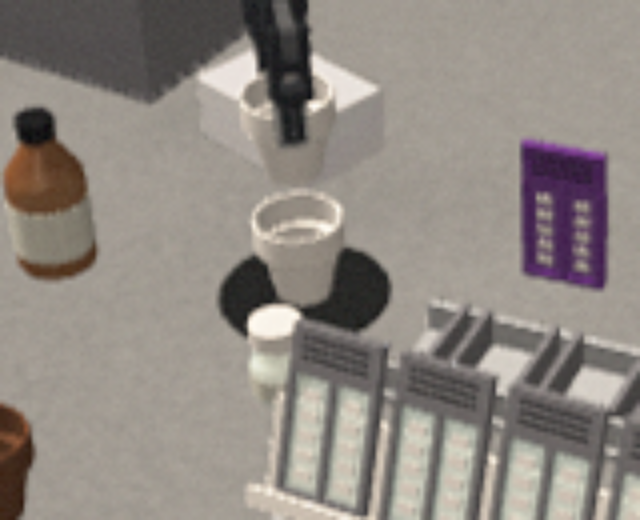

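```bash
python3 -m jog '[10,0.4,1.2,0,0,0,15,0.4,0.8,0,0,0,15,0,0,0,0,0,10,0,0,0,0,0,5,0,0,0,0,0,0,0,0,0,0,0]' 50 40; python3 -c "
from h import *
st();plan([.4373,-.2696,.0667],down(-.8),1)"
```

```text
time: 41.25
position: [0.4369, -0.2696, 0.0838]
tcp_rot: [0.626, 1.482, -0.626]
contact_force: [-0.4, -0.4, -0.7]
grip_width: 0.71
t 41.25 pos [ 0.4369 -0.2696  0.0838] rot [ 0.626  1.482 -0.626] F [-0.4 -0.4 -0.7] g 0.710485124402059
total tool shift [17.1  0.4  0.3] rot [-0.001 -0.003  0.002] step mm 17.1 deg 0.2
17.1,0.4,0.3,-0.001,-0.003,0.002
```

```bash
python3 -m jog '[6,0,0,0,0,0,5,0,0,0,0,0,3,0,0,0,0,0,2,0,0,0,0,0,0,0,0,0,0,0,0,0,0,0,0,0]' 50 40; python3 -c "
from h import *
plan([.4373,-.2696,.0667],down(-.8),1)"
```

```text
time: 41.85
position: [0.4365, -0.2699, 0.0686]
tcp_rot: [0.626, 1.482, -0.627]
contact_force: [-3.1, -0.6, -0.8]
grip_width: 0.709
total tool shift [1.9 0.8 0.4] rot [-0.001 -0.002  0.002] step mm 2.1 deg 0.17
1.9,0.8,0.4,-0.001,-0.002,0.002
```

```bash
python3 -m jog '[1,-0.3,-0.3,0,0,0,1,0,0,0,0,0,1,0,0,0,0,0,0,0,0,0,0,0,0,0,0,0,0,0]' 50 40
```

```text
time: 42.35
position: [0.4361, -0.2699, 0.0672]
tcp_rot: [0.627, 1.481, -0.626]
contact_force: [-9.3, 1.6, 18.5]
grip_width: 0.711
```

```bash
python3 -m jog '[-0.8,0,0,0,0,0,0,0,0,0,0,0,0,0,0,0,0,0,0,0,0,0,0,0]' 85 40;  python3 -m jog '[-10,0,0,0,0,0,-25,0,0,0,0,0,-35,0,0,0,0,0,-40,0,0,0,0,0,-20,0,0,0,0,0,0,0,0,0,0,0]'; python3 -c "
from cup import *
p=shot('wrist','w14.png');cups(p,dict(st=(.434,-.268,.092)))
p=shot('scene');cups(p,dict(st=(.434,-.268,.092),cA=(.4549,.2738,.062),cB=(.584,.3147,.062)))
a=p['image'][:,:,::-1];cv2.imwrite('pics/s14c.png',cv2.resize(a[130:260,130:290],None,fx=4,fy=4))
plan([.4549,.2738,.22],down(.5),18)
print(np.round(env.read_state()['joints'],2))"
```

```text
time: 42.75
position: [0.437, -0.2696, 0.0664]
tcp_rot: [0.625, 1.481, -0.626]
contact_force: [0.5, -0.1, -1.0]
grip_width: 0.998
time: 43.35
position: [0.4389, -0.2709, 0.2002]
tcp_rot: [0.625, 1.473, -0.625]
contact_force: [-0.4, 0.3, -1.2]
grip_width: 0.996
st 889 [ 0.4324 -0.2686] z [0.0928 0.0938]
st 96 [ 0.435  -0.2661] z [0.0909 0.0936]
cA 122 [0.4552 0.2739] z [0.061  0.0632]
cB 143 [0.5841 0.3146] z [0.061  0.0631]
total tool shift [ -22.9  391.3 -377.4] rot [-1.3e+00 -1.0e-03 -0.0e+00] step mm 30.2 deg 4.14
-1.3,21.7,-21,-0.072,-0,-0
-1.3,23.2,-19.3,-0.072,-0,-0
-1.3,24.5,-17.6,-0.072,-0,-0
-1.3,25.7,-15.8,-0.072,-0,-0
-1.3,26.8,-13.9,-0.072,-0,-0
-1.3,27.7,-11.9,-0.072,-0,-0
-1.3,28.5,-9.9,-0.072,-0,-0
-1.3,29.2,-7.8,-0.072,-0,-0
-1.3,29.7,-5.7,-0.072,-0,-0
-1.3,30,-3.5,-0.072,-0,-0
-1.3,30.2,-1.4,-0.072,-0,-0
-1.3,30.2,0.8,-0.072,-0,-0
-1.3,30.1,3,-0.072,-0,-0
-1.3,29.8,5.2,-0.072,-0,-0
-1.3,29.3,7.3,-0.072,-0,-0
-1.3,28.7,9.4,-0.072,-0,-0
-1.3,28,11.4,-0.072,-0,-0
-1.3,27.1,13.4,-0.072,-0,-0
[ 0.15  0.29  0.4   1.99 -0.14  0.9   1.39]
```

View pics/s14c.png

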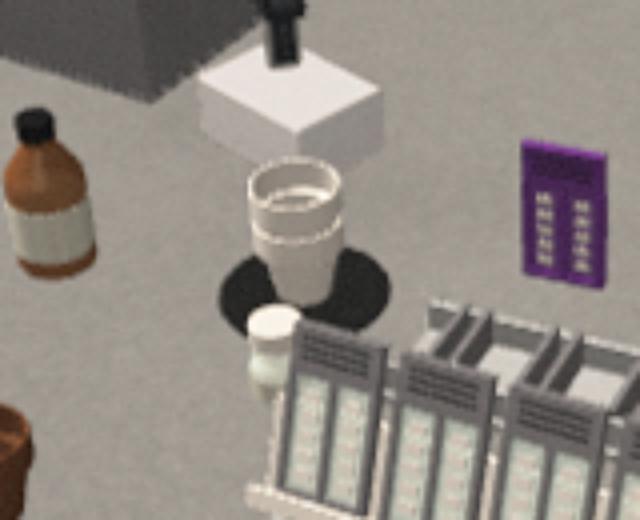

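View pics/w14.png

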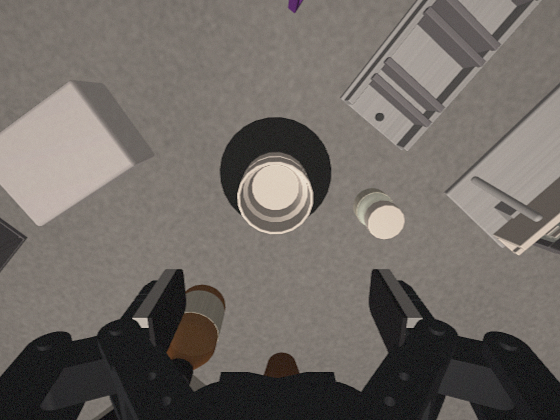

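```bash
python3 -c "
from h import *
plan([.455,.274,.21],down(0),15)"
```

```text
total tool shift [ -12.9  391.5 -377.5] rot [-0.8   -0.001 -0.   ] step mm 36.3 deg 3.06
-0.9,26.1,-25.2,-0.053,-0,-0
-0.9,27.4,-23.7,-0.053,-0,-0
-0.9,28.6,-22.2,-0.053,-0,-0
-0.9,29.8,-20.7,-0.053,-0,-0
-0.9,30.8,-19.1,-0.053,-0,-0
-0.9,31.8,-17.4,-0.053,-0,-0
-0.9,32.7,-15.7,-0.053,-0,-0
-0.9,33.5,-13.9,-0.053,-0,-0
-0.9,34.2,-12.1,-0.053,-0,-0
-0.9,34.8,-10.3,-0.053,-0,-0
-0.9,35.3,-8.4,-0.053,-0,-0
-0.9,35.7,-6.5,-0.053,-0,-0
-0.9,36,-4.6,-0.053,-0,-0
-0.9,36.2,-2.7,-0.053,-0,-0
-0.9,36.3,-0.7,-0.053,-0,-0
```

```bash
python3 -m jog '[-1,26,-25,-0.053,0,0,-1,27.4,-23.7,-0.053,0,0,-1,28.6,-22.2,-0.053,0,0,-1,29.8,-20.7,-0.053,0,0,-1,30.8,-19,-0.053,0,0,-1,31.8,-17.4,-0.053,0,0,-1,32.7,-15.7,-0.053,0,0,-1,33.5,-14,-0.053,0,0,-1,34.2,-12,-0.053,0,0,-1,34.8,-10.3,-0.053,0,0]' 85 40; python3 -m jog '[-0.9,35.3,-8.4,-0.053,0,0,-0.9,35.7,-6.5,-0.053,0,0,-0.9,36,-4.6,-0.053,0,0,-0.9,36.2,-2.7,-0.053,0,0,-0.9,36.3,-0.7,-0.053,0,0,0,0,0,0,0,0,0,0,0,0,0,0]'; python3 -c "
from cup import *
p=shot('wrist','w15.png');cups(p,dict(cA=(.4549,.2738,.062),cB=(.584,.3147,.062)));plan([.456,.274,.08],down(0),5)"
```

```text
time: 44.45
position: [0.4486, 0.0936, 0.2053]
tcp_rot: [0.21, 1.565, -0.211]
contact_force: [-0.3, -1.2, -0.6]
grip_width: 0.999
time: 45.15
position: [0.4555, 0.2735, 0.2095]
tcp_rot: [0.002, 1.576, -0.004]
contact_force: [-0.4, -0.3, 0.3]
grip_width: 0.995
cA 616 [0.4522 0.2717] z [0.0619 0.0629]
cB 596 [0.5811 0.3123] z [0.0618 0.0629]
total tool shift [129.8   1.8   0.7] rot [-0.006 -0.004  0.002] step mm 26.0 deg 0.09
26,0.4,0.1,-0.001,-0.001,0
26,0.3,0.1,-0.001,-0.001,0
26,0.3,0.1,-0.001,-0.001,0
26,0.3,0.1,-0.001,-0.001,0
26,0.3,0,-0.001,-0.001,0
```

View pics/w15.png

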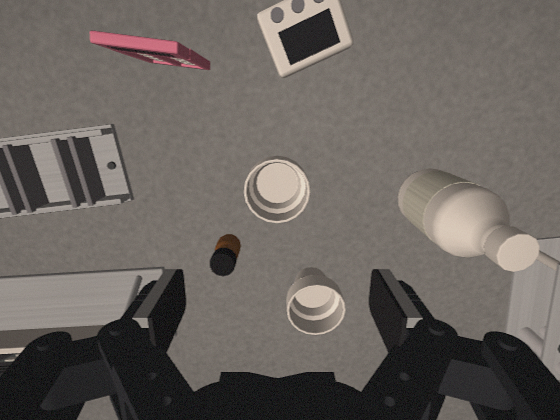

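```bash
python3 -m jog '[20,0,-0.7,-0.003,-0.003,0,30,0,-0.7,-0.003,0,0,30,0,0,0,0,0,30,0,0,0,0,0,20,0,0,0,0,0,0,0,0,0,0,0]' 85 30; python3 -c "
from h import *
plan([.4540,.2735,.033],down(0),1)"
```

```text
time: 45.8
position: [0.4534, 0.2705, 0.0783]
tcp_rot: [-0.001, 1.575, -0.005]
contact_force: [-0.6, -0.1, 0.7]
grip_width: 0.997
total tool shift [45.3  3.2  0.8] rot [-0.002 -0.004  0.004] step mm 45.4 deg 0.36
45.3,3.2,0.8,-0.002,-0.004,0.004
```

```bash
python3 -m jog '[20,1.5,0.5,0,-0.002,0.002,16,1,0,0,0,0,8,0,0,0,0,0,0,0,0,0,0,0]' 85 30; python3 -m jog '[0,0,0,0,0,0,0,0,0,0,0,0,0,0,0,0,0,0,0,0,0,0,0,0,0,0,0,0,0,0]' 50 30; python3 -m jog '[-5,0,0,0,0,0,-20,0,0,0,0,0,-30,0,0,0,0,0,-40,0,0,0,0,0,-40,0,0,0,0,0,-20,0,0,0,0,0,0,0,0,0,0,0]' 50 40;python3 -c "
from h import *
shot('wrist','w16.png')"
```

```text
time: 46.2
position: [0.4557, 0.2754, 0.0371]
tcp_rot: [0.002, 1.569, 0.001]
contact_force: [-0.2, 0.2, 0.1]
grip_width: 0.992
time: 46.7
position: [0.4566, 0.2764, 0.0387]
tcp_rot: [0.002, 1.566, 0.003]
contact_force: [-0.8, -2.0, 5.6]
grip_width: 0.726
time: 47.4
position: [0.4571, 0.2772, 0.1962]
tcp_rot: [0.005, 1.561, 0.006]
contact_force: [-0.4, 0.4, -1.5]
grip_width: 0.72
```

View pics/w16.png

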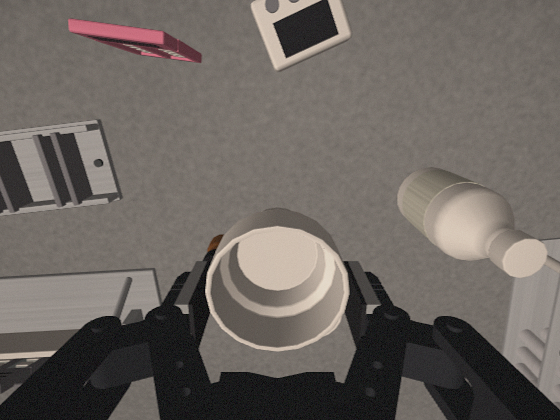

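```bash
python3 -c "
from h import *
plan([.4375,-.2713,.18],down(-.8),16)"
```

```text
total tool shift [  11.3 -547.7  -18.8] rot [ 0.801  0.004 -0.007] step mm 34.3 deg 2.87
0.7,-34.2,-1.2,0.05,0,-0
0.7,-34.2,0.5,0.05,0,-0
0.7,-34.2,2.2,0.05,0,-0
0.7,-34,4,0.05,0,-0
0.8,-33.8,5.7,0.05,0,-0
0.8,-33.5,7.3,0.05,0,-0
0.8,-33,9,0.05,0,-0
0.8,-32.6,10.6,0.05,0,-0
0.8,-32,12.3,0.05,0,-0
0.8,-31.3,13.8,0.05,0,-0
0.8,-30.6,15.4,0.05,0,-0
0.8,-29.8,16.9,0.05,0,-0
0.8,-28.9,18.4,0.05,0,-0
0.9,-28,19.8,0.05,0,-0
0.9,-26.9,21.2,0.05,0,-0
0.9,-25.8,22.5,0.05,0,-0
```

```bash
python3 -m jog '[0.5,-34.2,-1.2,0.05,0,0,0.5,-34.2,0.5,0.05,0,0,0.5,-34.2,2.2,0.05,0,0,0.5,-34,4,0.05,0,0,0.5,-33.8,5.7,0.05,0,0,0.8,-33.5,7.3,0.05,0,0,0.8,-33,9,0.05,0,0,0.8,-32.6,10.6,0.05,0,0,0.8,-32,12.3,0.05,0,0,0.8,-31.3,13.8,0.05,0,0]' 50 40; python3 -m jog '[0.8,-30.6,15.4,0.05,0,0,0.8,-29.8,17,0.05,0,0,0.8,-29,18.4,0.05,0,0,0.9,-28,19.8,0.05,0,0,0.9,-27,21.2,0.05,0,0,0.9,-25.8,22.5,0.05,0,0,0,0,0,0,0,0,0,0,0,0,0,0]'; python3 -c "
from h import *
plan([.4375,-.2713,.17],down(-.8),1)"
```

```text
time: 48.45
position: [0.4423, -0.0676, 0.1834]
tcp_rot: [0.395, 1.535, -0.391]
contact_force: [1.4, -0.0, 0.6]
grip_width: 0.719
time: 49.25
position: [0.4357, -0.2719, 0.1777]
tcp_rot: [0.629, 1.48, -0.623]
contact_force: [0.1, 1.2, -1.3]
grip_width: 0.718
total tool shift [7.7 1.7 0.8] rot [-0.001 -0.003 -0.003] step mm 7.9 deg 0.21
7.7,1.7,0.8,-0.001,-0.003,-0.003
```

```bash
python3 -m jog '[10,1,0.6,0,0,0,15,0.5,0.2,0,0,0,13,0,0,0,0,0,0,0,0,0,0,0,0,0,0,0,0,0]' 50 40; python3 -c "
from h import *
plan([.4375,-.2713,.0947],down(-.8),1)
shot('wrist','w17.png')
p=shot('scene');a=p['image'][:,:,::-1];cv2.imwrite('pics/s17c.png',cv2.resize(a[130:260,130:290],None,fx=4,fy=4))"
```

```text
time: 49.75
position: [0.4386, -0.2708, 0.1407]
tcp_rot: [0.627, 1.479, -0.621]
contact_force: [1.5, -0.3, -0.2]
grip_width: 0.72
total tool shift [46.  -1.3 -0.3] rot [ 0.001 -0.001 -0.004] step mm 46.0 deg 0.22
46,-1.3,-0.3,0.001,-0.001,-0.004
```

View pics/s17c.png

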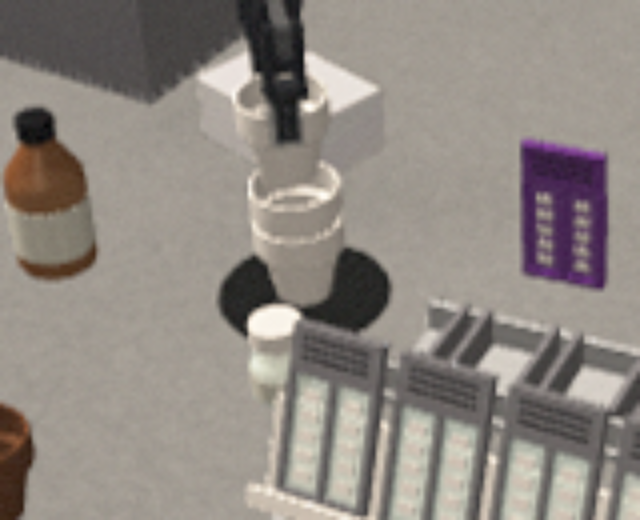

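View pics/w17.png

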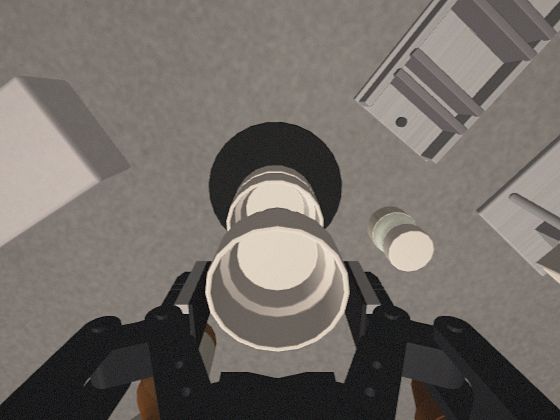

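```bash
python3 -c "
from cup import *
s=st()
for n in ('wrist','scene'):
    p=shot(n);P=cloud(p)
    L=dict(stack=(.433,-.268,.092)); cups(p,L)
    D=P[p['range_z']>0];D=D[np.hypot(D[:,0]-.433,D[:,1]+.268)<.05];print(np.histogram(D[:,2],bins=np.arange(.12,.2,.005)))
    cups(p,dict(held=(.433,-.268,.140+.0233)))
"
```

```text
t 49.85 pos [ 0.4391 -0.2714  0.1416] rot [ 0.627  1.476 -0.621] F [-0.2 -0.3 -0.6] g 0.7179351110266005
stack 725 [ 0.4326 -0.2688] z [0.0929 0.0938]
(array([   0, 3833,  893,  961, 2324, 1253, 1547, 1859, 3294, 1392,  727,
        754,  938,  501, 1055, 1835]), array([0.12 , 0.125, 0.13 , 0.135, 0.14 , 0.145, 0.15 , 0.155, 0.16 ,
       0.165, 0.17 , 0.175, 0.18 , 0.185, 0.19 , 0.195, 0.2  ]))
held 4912 [ 0.435  -0.2696] z [0.1643 0.1659]
stack 67 [ 0.4353 -0.2661] z [0.0914 0.0942]
(array([23, 24, 25, 21, 31, 45, 45, 51, 70, 30, 15, 12, 10,  1,  5,  3]), array([0.12 , 0.125, 0.13 , 0.135, 0.14 , 0.145, 0.15 , 0.155, 0.16 ,
       0.165, 0.17 , 0.175, 0.18 , 0.185, 0.19 , 0.195, 0.2  ]))
held 115 [ 0.4411 -0.2659] z [0.1625 0.1667]
```

```bash
cat >> cup.py <<'E'
def cupw(p,x,y,zt,dz=.004):
    c=cloud(p);im=p['image'].astype(int);m=(p['range_z']>0)&(im.min(2)>105)
    D=c[m];D=D[(np.hypot(D[:,0]-x,D[:,1]-y)<.045)&(abs(D[:,2]-zt)<dz)]
    f=lambda q:np.hypot(D[:,0]-q[0],D[:,1]-q[1])-.0298
    r=least_squares(f,[x,y],loss='soft_l1',f_scale=.0015);q=r.x;e=abs(f(q));print(len(D),np.round(q,4),'med err',np.round(np.median(e),4),'angles',np.round(np.percentile(np.degrees(np.arctan2(D[:,1]-q[1],D[:,0]-q[0])),[5,50,95])))
    return q
E
python3 -c "
from cup import *
for n in ('wrist','scene'):
    p=shot(n);print(n)
    cupw(p,.433,-.268,.093);cupw(p,.436,-.269,.1645)
"
```

```text
wrist
603 [ 0.4329 -0.269 ] med err 0.0006 angles [-170.   90.  170.]
2246 [ 0.4355 -0.2704] med err 0.0007 angles [-163.   24.  162.]
scene
54 [ 0.4345 -0.2671] med err 0.0011 angles [-71.  38. 167.]
60 [ 0.4388 -0.2674] med err 0.0012 angles [-116.   15.  168.]
```

```bash
python3 -m jog '[5,-0.7,-1.4,0,0,0,12,-0.7,-1.4,0,0,0,12,0,0,0,0,0,6,0,0,0,0,0,0,0,0,0,0,0,0,0,0,0,0,0]' 50 40; python3 -c "
from h import *
plan([.4361,-.2704,.0947],down(-.8),1)"
```

```text
time: 50.65
position: [0.4358, -0.2704, 0.1059]
tcp_rot: [0.628, 1.478, -0.622]
contact_force: [0.5, -0.3, 0.5]
grip_width: 0.719
total tool shift [11.2  0.2  0.3] rot [ 0.    -0.    -0.004] step mm 11.2 deg 0.21
11.2,0.2,0.3,0,-0,-0.004
```

```bash
python3 -m jog '[4,0,0,0,0,0,4,0,0,0,0,0,2,0,0,0,0,0,1,0,0,0,0,0,0,0,0,0,0,0,0,0,0,0,0,0]' 50 40
```

```text
time: 51.25
position: [0.4365, -0.2705, 0.0971]
tcp_rot: [0.628, 1.476, -0.621]
contact_force: [-4.0, 2.7, 16.7]
grip_width: 0.717
```

```bash
python3 -m jog '[0,-0.3,-0.9,0,0,0,0.5,0,0,0,0,0,0.5,0,0,0,0,0,0,0,0,0,0,0,0,0,0,0,0,0]' 50 40; python3 -c "
from cup import *
for n in ('wrist','scene'):
    p=shot(n)
    c=cloud(p);im=p['image'].astype(int);m=(p['range_z']>0)&(im.min(2)>105);D=c[m];D=D[np.hypot(D[:,0]-.434,D[:,1]+.269)<.04];print(n,np.percentile(D[:,2],[50,90,95,98,99.5]))
    a=p['image'][:,:,::-1];cv2.imwrite('pics/%s18.png'%n,a if n=='wrist' else cv2.resize(a[130:260,130:290],None,fx=4,fy=4))
"
```

```text
time: 51.75
position: [0.4365, -0.2705, 0.0969]
tcp_rot: [0.628, 1.473, -0.621]
contact_force: [-5.2, 3.0, 22.6]
grip_width: 0.716
wrist [0.09399113 0.12051133 0.12090208 0.12159319 0.1402743 ]
scene [0.08741454 0.288755   0.29304087 0.29553687 0.44372422]
```

View pics/scene18.png

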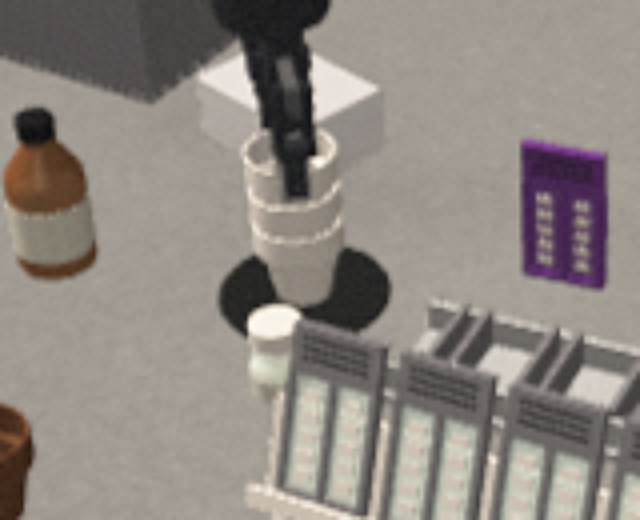

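```bash
python3 -m jog '[-1,0,0,0,0,0,0,0,0,0,0,0,0,0,0,0,0,0,0,0,0,0,0,0]' 85 40;  python3 -m jog '[-10,0,0,0,0,0,-25,0,0,0,0,0,-35,0,0,0,0,0,-25,0,0,0,0,0,-10,0,0,0,0,0,0,0,0,0,0,0]'; python3 -c "
from cup import *
p=shot('wrist','w19.png');cups(p,dict(st=(.434,-.268,.119)))
p=shot('scene');cups(p,dict(st=(.434,-.268,.118),cB=(.584,.3147,.062)))
a=p['image'][:,:,::-1];cv2.imwrite('pics/s19c.png',cv2.resize(a[130:260,130:290],None,fx=4,fy=4));plan([.584,.314,.22],down(0),17)
"
```

```text
time: 52.25
position: [0.4349, -0.2697, 0.0949]
tcp_rot: [0.627, 1.478, -0.622]
contact_force: [-0.2, -0.1, -0.1]
grip_width: 0.995
time: 52.85
position: [0.4355, -0.2704, 0.2016]
tcp_rot: [0.627, 1.474, -0.621]
contact_force: [0.7, -0.9, -0.9]
grip_width: 0.994
st 1191 [ 0.4325 -0.269 ] z [0.1208 0.1218]
st 123 [ 0.4357 -0.2668] z [0.1182 0.1216]
cB 142 [0.5839 0.3147] z [0.061  0.0632]
total tool shift [ -18.4  514.4 -314. ] rot [-0.799  0.    -0.004] step mm 35.5 deg 2.69
-1.1,30.3,-18.5,-0.047,0,-0
-1.1,31.1,-17,-0.047,0,-0
-1.1,31.9,-15.5,-0.047,0,-0
-1.1,32.6,-14,-0.047,0,-0
-1.1,33.2,-12.5,-0.047,0,-0
-1.1,33.7,-10.9,-0.047,0,-0
-1.1,34.2,-9.3,-0.047,0,-0
-1.1,34.6,-7.7,-0.047,0,-0
-1.1,34.9,-6.1,-0.047,0,-0
-1.1,35.2,-4.4,-0.047,0,-0
-1.2,35.3,-2.8,-0.047,0,-0
-1.2,35.4,-1.1,-0.047,0,-0
-1.2,35.4,0.6,-0.047,0,-0
-1.2,35.4,2.2,-0.047,0,-0
-1.2,35.2,3.9,-0.047,0,-0
-1.2,35,5.6,-0.047,0,-0
-1.2,34.7,7.2,-0.047,0,-0
```

View pics/s19c.png

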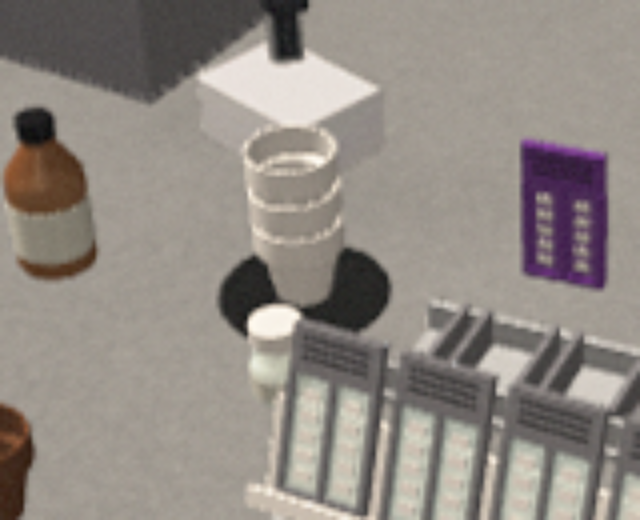

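View pics/w19.png

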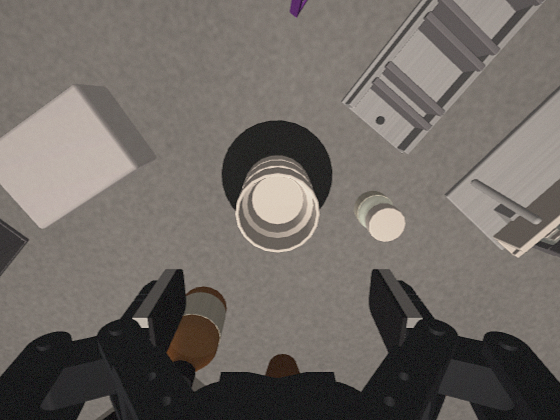

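```bash
python3 -m jog '[0,0.6,-2.8,0,0,0,25,0,0,0,0,0,25,0,0,0,0,0,15,0,0,0,0,0,0,0,0,0,0,0]' 50 40; python3 -m jog '[5,0,0,0,0,0,4,0,0,0,0,0,2,0,0,0,0,0,0,0,0,0,0,0,0,0,0,0,0,0]'
```

```text
time: 53.45
position: [0.4311, -0.2662, 0.1321]
tcp_rot: [0.628, 1.484, -0.623]
contact_force: [-0.4, -0.8, 1.5]
grip_width: 0.586
time: 53.95
position: [0.4336, -0.2676, 0.1245]
tcp_rot: [0.628, 1.476, -0.622]
contact_force: [-1.1, 0.0, 0.8]
grip_width: 0.586
```

```bash
python3 -m jog '[3,0,0,0,0,0,3,0,0,0,0,0,2,0,0,0,0,0,0,0,0,0,0,0,0,0,0,0,0,0]'
```

```text
time: 54.45
position: [0.4339, -0.2677, 0.1174]
tcp_rot: [0.628, 1.476, -0.621]
contact_force: [-2.6, 1.4, 12.0]
grip_width: 0.583
```

```bash
python3 -m jog '[1,0,0,0,0,0,0,0,0,0,0,0]'; python3 -m jog '[0.6,0,0,0,0,0,0,0,0,0,0,0]'
```

```text
time: 54.65
position: [0.434, -0.2678, 0.1172]
tcp_rot: [0.628, 1.476, -0.621]
contact_force: [-4.4, 3.0, 18.5]
grip_width: 0.584
time: 54.85
position: [0.4341, -0.2678, 0.117]
tcp_rot: [0.628, 1.476, -0.621]
contact_force: [-6.2, 4.2, 23.8]
grip_width: 0.589
```

```bash
python3 -m jog '[-3,0,0,0,0,0,-20,0,0,0,0,0,-30,0,0,0,0,0,-35,0,0,0,0,0,0,0,0,0,0,0]' 85 40; cat >> cup.py <<'E'
def rimplane(p,x,y,zt,dz=.006):
    c=cloud(p);im=p['image'].astype(int);m=(p['range_z']>0)&(im.min(2)>90)
    D=c[m];r=np.hypot(D[:,0]-x,D[:,1]-y);D=D[(abs(r-.0298)<.0025)&(abs(D[:,2]-zt)<dz)]
    a=np.degrees(np.arctan2(D[:,1]-y,D[:,0]-x))
    A=np.c_[D[:,0]-x,D[:,1]-y,np.ones(len(D))]
    s=np.linalg.lstsq(A,D[:,2],rcond=None)[0]
    for i in range(4):
        e=D[:,2]-A@s;k=abs(e)<.0012 if i else e>-.001
        s=np.linalg.lstsq(A[k],D[k,2],rcond=None)[0]
    print('rim z %.4f tilt deg %.2f %.2f'%(s[2],np.degrees(s[0]),np.degrees(s[1])),k.sum(),'sectors',np.histogram(a[k],bins=8,range=(-180,180))[0])
E
python3 -c "
from cup import *
st()
p=shot('wrist');cups(p,dict(st=(.434,-.268,.119)));rimplane(p,.4325,-.269,.1205);P=cloud(p)
m=p['range_z']>0
D=P[m];D=D[(np.hypot(D[:,0]-.4325,D[:,1]+.269)<.015)];print('floor',np.percentile(D[:,2],[10,50,90]))
D=P[m];r=np.hypot(D[:,0]-.4325,D[:,1]+.269);D=D[(r>.045)&(r<.055)];print('mat',np.percentile(D[:,2],[10,50,90]))
"
```

```text
time: 55.35
position: [0.4355, -0.2692, 0.2065]
tcp_rot: [0.627, 1.469, -0.621]
contact_force: [0.2, -0.5, -0.6]
grip_width: 0.996
t 55.35 pos [ 0.4355 -0.2692  0.2065] rot [ 0.627  1.469 -0.621] F [ 0.2 -0.5 -0.6] g 0.9960719303792797
st 1117 [ 0.4326 -0.2691] z [0.1205 0.1216]
rim z 0.1208 tilt deg 0.27 0.56 763 sectors [ 91  94  95  90  93  94 103 103]
floor [0.08511091 0.28672349 0.292763  ]
mat [0.00405836 0.26011624 0.2737577 ]
```

```bash
python3 -c "
from h import *
plan([.433,-.2685,.121],down(-.8),5)"; 
```

```text
total tool shift [83.4 -1.7 -1.2] rot [ 0.001  0.004 -0.006] step mm 16.7 deg 0.09
16.7,-0.3,-0.2,0,0.001,-0.001
16.7,-0.3,-0.2,0,0.001,-0.001
16.7,-0.3,-0.2,0,0.001,-0.001
16.7,-0.3,-0.2,0,0.001,-0.001
16.7,-0.3,-0.2,0,0.001,-0.001
```

```bash
python3 -m jog '[25,-0.5,0,0,0.002,-0.003,30,-0.5,0,0,0.002,-0.003,30,0,0,0,0,0,22,0,0,0,0,0,0,0,0,0,0,0]' 85 40; python3 -m jog '[0,0,0,0,0,0,0,0,0,0,0,0,0,0,0,0,0,0,0,0,0,0,0,0]' 50 40
```

```text
time: 55.9
position: [0.4294, -0.2666, 0.0918]
tcp_rot: [0.626, 1.492, -0.626]
contact_force: [-0.7, 0.6, -0.8]
grip_width: 0.996
time: 56.3
position: [0.4332, -0.2681, 0.0967]
tcp_rot: [0.625, 1.481, -0.625]
contact_force: [0.5, 1.3, 3.7]
grip_width: 0.719
```

```bash
python3 -m jog '[0.5,0,-0.3,0.06,0,0,0.5,0,0,0.06,0,0,0.5,0,-0.3,-0.06,0,0,0.3,0,0,-0.06,0,0,0,0,0,-0.06,0,0,0,0,0,-0.06,0,0,0,0,0,0.06,0,0,0,0,0,0.06,0,0]' 50 50
```

```text
time: 57.1
position: [0.4334, -0.2683, 0.0957]
tcp_rot: [0.625, 1.48, -0.625]
contact_force: [-0.8, 2.1, 11.0]
grip_width: 0.722
```

```bash
python3 -m jog '[0.7,0,-0.3,0.07,0,0,0.5,0,0,0.07,0,0,0,0,-0.3,-0.07,0,0,0,0,0,-0.07,0,0,0,0,0,-0.07,0,0,0,0,0,-0.07,0,0,0,0,0,0.07,0,0,0,0,0,0.07,0,0,0,0,0,0,0,0]' 50 50; python3 -m jog '[-1.5,0,0,0,0,0,0,0,0,0,0,0,0,0,0,0,0,0,0,0,0,0,0,0]' 85 40;  python3 -m jog '[-10,0,0,0,0,0,-25,0,0,0,0,0,-35,0,0,0,0,0,-35,0,0,0,0,0,0,0,0,0,0,0,0,0,0,0,0,0]'; python3 -c "
from cup import *
p=shot('wrist');cups(p,dict(st=(.434,-.268,.119)));rimplane(p,.4325,-.269,.120)
plan([.584,.314,.22],down(0),17)"
```

```text
time: 58.0
position: [0.4335, -0.2683, 0.0953]
tcp_rot: [0.625, 1.478, -0.625]
contact_force: [-1.6, 2.7, 16.4]
grip_width: 0.713
time: 58.4
position: [0.4312, -0.2673, 0.0939]
tcp_rot: [0.625, 1.484, -0.626]
contact_force: [-0.5, -0.2, 0.5]
grip_width: 0.996
time: 59.0
position: [0.4323, -0.2675, 0.2001]
tcp_rot: [0.625, 1.481, -0.625]
contact_force: [-0.4, 0.0, -0.7]
grip_width: 0.993
st 1175 [ 0.4323 -0.2698] z [0.1204 0.1216]
rim z 0.1208 tilt deg 0.94 0.53 789 sectors [ 97 102 102  92  96  91 102 107]
total tool shift [ -20.7  514.3 -310.5] rot [-0.799 -0.004  0.   ] step mm 35.4 deg 2.69
-1.2,30.3,-18.3,-0.047,-0,0
-1.2,31.1,-16.8,-0.047,-0,0
-1.2,31.8,-15.3,-0.047,-0,0
-1.2,32.5,-13.8,-0.047,-0,0
-1.2,33.1,-12.3,-0.047,-0,0
-1.2,33.7,-10.7,-0.047,-0,0
-1.2,34.1,-9.1,-0.047,-0,0
-1.2,34.5,-7.5,-0.047,-0,0
-1.2,34.8,-5.9,-0.047,-0,0
-1.2,35.1,-4.2,-0.047,-0,0
-1.2,35.2,-2.6,-0.047,-0,0
-1.2,35.3,-0.9,-0.047,-0,0
-1.2,35.3,0.7,-0.047,-0,0
-1.2,35.3,2.4,-0.047,-0,0
-1.2,35.1,4.1,-0.047,-0,0
-1.2,34.9,5.7,-0.047,-0,0
-1.2,34.6,7.3,-0.047,-0,0
```

```bash
python3 -c "
from cup import *
for n in ('scene','top'):
    p=shot(n);P=cloud(p);D=P[p['range_z']>0];print(n)
    for nm,(x,y,r) in dict(reag=(.49,-.43,.05),buf=(.48,.43,.05),jar=(.54,-.21,.03),tip=(.30,-.37,.04),stack=(.434,-.268,.04),cB=(.584,.3147,.045),frames=(.6,0,.03),purple=(.35,-.1,.06)).items():
        z=D[(np.hypot(D[:,0]-x,D[:,1]-y)<r)&(D[:,2]<.17)][:,2];z=np.sort(z);print(nm,len(z),np.round(z[[-3,-6,-10,-20]],4))
p=shot('scene');a=p['image'][:,:,::-1];cv2.imwrite('pics/s20c.png',cv2.resize(a[145:215,170:240],None,fx=8,fy=8,interpolation=cv2.INTER_CUBIC))
"
```

```text
scene
reag 1103 [0.1205 0.1202 0.1199 0.1189]
buf 2218 [0.1534 0.1527 0.152  0.1513]
jar 291 [0.0626 0.0622 0.0617 0.0608]
tip 324 [0.0589 0.0582 0.0577 0.0571]
stack 1069 [0.1227 0.1217 0.1214 0.1205]
cB 1436 [0.0647 0.0642 0.064  0.0635]
frames 635 [0.1413 0.1409 0.1406 0.1397]
purple 1303 [0.112  0.1114 0.1108 0.1095]
top
reag 308 [0.1253 0.1246 0.1231 0.1214]
buf 1039 [0.1559 0.1549 0.1544 0.153 ]
jar 325 [0.0671 0.0659 0.0647 0.0634]
tip 562 [0.0627 0.0619 0.0614 0.0608]
stack 200 [0.1261 0.1242 0.122  0.113 ]
cB 721 [0.0698 0.068  0.067  0.0646]
frames 407 [0.1445 0.1438 0.1418 0.1398]
purple 1345 [0.1178 0.1156 0.1139 0.1118]
```

View pics/s20c.png

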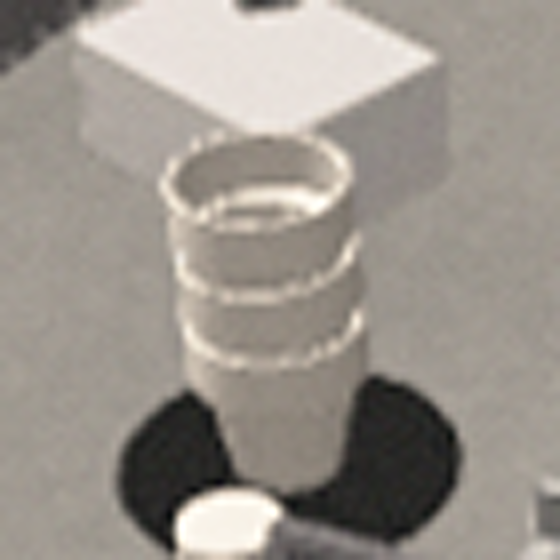

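```bash
python3 -m jog '[-1.2,30.3,-18.3,-0.047,0,0,-1.2,31,-16.8,-0.047,0,0,-1.2,31.8,-15.3,-0.047,0,0,-1.2,32.5,-13.8,-0.047,0,0,-1.2,33,-12.3,-0.047,0,0,-1.2,33.7,-10.7,-0.047,0,0,-1.2,34,-9,-0.047,0,0,-1.2,34.5,-7.5,-0.047,0,0,-1.2,34.8,-6,-0.047,0,0,-1.2,35,-4.2,-0.047,0,0]' 85 40; python3 -m jog '[-1.2,35.2,-2.6,-0.047,0,0,-1.2,35.3,-0.9,-0.047,0,0,-1.2,35.3,0.7,-0.047,0,0,-1.2,35.3,2.4,-0.047,0,0,-1.2,35,4,-0.047,0,0,-1.2,35,5.7,-0.047,0,0,-1.2,34.6,7.3,-0.047,0,0,0,0,0,0,0,0,0,0,0,0,0,0]'; python3 -c "
from cup import *
p=shot('wrist','w21.png');cups(p,dict(cB=(.584,.3147,.062)));rimplane(p,.581,.312,.062);plan([.5830,.3135,.08],down(0),5)"
```

```text
time: 60.2
position: [0.5211, 0.0752, 0.2101]
tcp_rot: [0.257, 1.562, -0.258]
contact_force: [-0.2, -0.2, 0.5]
grip_width: 0.996
time: 61.1
position: [0.5833, 0.3136, 0.2177]
tcp_rot: [-0.001, 1.577, 0.0]
contact_force: [0.1, -0.7, -0.2]
grip_width: 0.991
cB 594 [0.5816 0.3124] z [0.062 0.063]
rim z 0.0621 tilt deg -0.09 -0.27 448 sectors [60 54 58 57 54 53 52 60]
total tool shift [138.1   1.4   0.2] rot [-0.001 -0.006  0.001] step mm 27.6 deg 0.07
27.6,0.3,0,-0,-0.001,0
27.6,0.3,0,-0,-0.001,0
27.6,0.3,-0,-0,-0.001,0
27.6,0.3,-0.1,-0,-0.001,0
27.6,0.3,-0.1,-0,-0.001,0
```

View pics/w21.png

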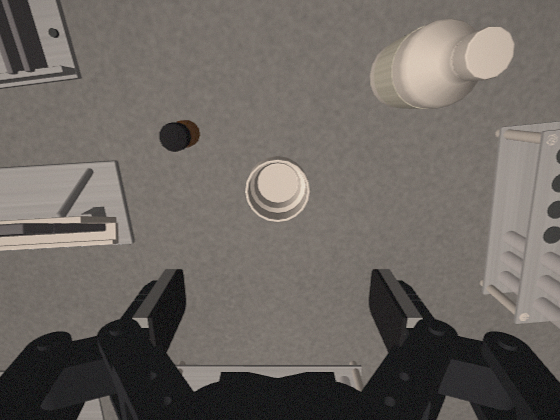

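```bash
python3 -m jog '[20,0.5,-0.8,0,-0.003,0,30,0.5,-0.7,0,-0.003,0,30,0,0,0,0,0,30,0,0,0,0,0,30,0,0,0,0,0,0,0,0,0,0,0]' 85 30; python3 -c "
from h import *
plan([.5815,.3135,.034],down(0),1)"
```

```text
time: 61.75
position: [0.5799, 0.3107, 0.075]
tcp_rot: [-0.001, 1.577, -0.006]
contact_force: [0.3, -0.6, -0.2]
grip_width: 0.995
total tool shift [41.   3.   1.9] rot [-0.003 -0.006  0.004] step mm 41.1 deg 0.44
41,3,1.9,-0.003,-0.006,0.004
```

```bash
python3 -m jog '[18,1,0.5,0,-0.003,0.002,14,0.5,0,0,0,0,8,0,0,0,0,0,0,0,0,0,0,0]' 85 30; python3 -m jog '[0,0,0,0,0,0,0,0,0,0,0,0,0,0,0,0,0,0,0,0,0,0,0,0,0,0,0,0,0,0]' 50 30; python3 -m jog '[-5,0,0,0,0,0,-20,0,0,0,0,0,-30,0,0,0,0,0,-40,0,0,0,0,0,-40,0,0,0,0,0,-35,0,0,0,0,0,0,0,0,0,0,0]' 50 40;python3 -c "
from h import *
shot('wrist','w22.png');plan([.434,-.2685,.21],down(-.8),18)"
```

```text
time: 62.15
position: [0.5829, 0.3153, 0.039]
tcp_rot: [0.002, 1.567, 0.001]
contact_force: [-0.1, 0.0, -0.3]
grip_width: 0.998
time: 62.65
position: [0.5842, 0.3163, 0.0409]
tcp_rot: [0.004, 1.564, 0.003]
contact_force: [-0.4, -1.7, 5.5]
grip_width: 0.72
time: 63.35
position: [0.585, 0.3171, 0.2158]
tcp_rot: [0.007, 1.557, 0.006]
contact_force: [1.4, -0.5, -0.7]
grip_width: 0.721
total tool shift [  -2.4 -584.8 -149.4] rot [ 0.8    0.007 -0.01 ] step mm 33.5 deg 2.55
-0.1,-32.5,-8.3,0.044,0,-0.001
-0.1,-32.8,-6.8,0.044,0,-0.001
-0.1,-33.1,-5.4,0.044,0,-0.001
-0.1,-33.3,-3.9,0.044,0,-0.001
-0.1,-33.4,-2.4,0.044,0,-0.001
-0,-33.5,-0.9,0.044,0,-0.001
-0,-33.5,0.6,0.044,0,-0.001
0,-33.5,2,0.044,0,-0.001
0,-33.3,3.5,0.044,0,-0.001
0,-33.2,5,0.044,0,-0.001
0.1,-32.9,6.5,0.044,0,-0.001
0.1,-32.6,7.9,0.044,0,-0.001
0.1,-32.2,9.4,0.044,0,-0.001
0.1,-31.8,10.8,0.044,0,-0.001
0.1,-31.2,12.2,0.044,0,-0.001
0.1,-30.7,13.6,0.044,0,-0.001
0.1,-30,14.9,0.044,0,-0.001
0.1,-29.3,16.2,0.044,0,-0.001
```

View pics/w22.png

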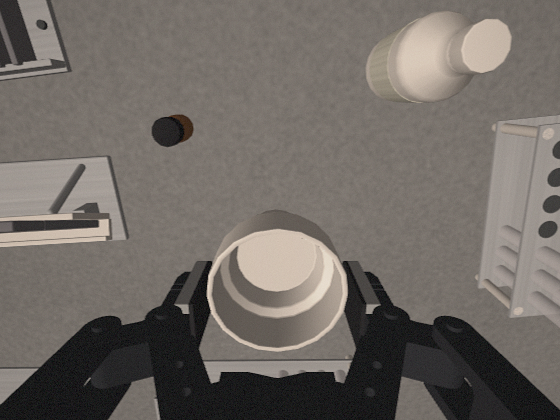

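```bash
python3 -m jog '[0,-32.5,-8.3,0.044,0,0,0,-32.8,-6.8,0.044,0,0,0,-33,-5.4,0.044,0,0,0,-33.3,-4,0.044,0,0,0,-33.4,-2.4,0.044,0,0,0,-33.5,-0.9,0.044,0,0,0,-33.5,0.6,0.044,0,0,0,-33.5,2,0.044,0,0,0,-33.3,3.5,0.044,0,0,0,-33.2,5,0.044,0,0]' 50 40; python3 -m jog '[0,-33,6.5,0.044,0,0,0,-32.6,8,0.044,0,0,0,-32.2,9.4,0.044,0,0,0,-31.8,10.8,0.044,0,0,0,-31.2,12.2,0.044,0,0,0,-30.7,13.6,0.044,0,0,0,-30,15,0.044,0,0,0,-29.3,16.2,0.044,0,0,0,0,0,0,0,0,0,0,0,0,0,0]'; python3 -c "
from h import *
plan([.435,-.269,.175],down(-.8),2)"
```

```text
time: 64.4
position: [0.4982, -0.0106, 0.2066]
tcp_rot: [0.349, 1.542, -0.344]
contact_force: [0.4, -0.5, -1.1]
grip_width: 0.72
time: 65.4
position: [0.434, -0.2697, 0.2057]
tcp_rot: [0.624, 1.48, -0.617]
contact_force: [0.5, 0.8, -0.9]
grip_width: 0.713
total tool shift [30.7  1.1  0.2] rot [ 0.006 -0.001 -0.005] step mm 15.3 deg 0.23
15.3,0.5,0.1,0.003,-0.001,-0.002
15.3,0.6,0.1,0.003,-0.001,-0.002
```

```bash
python3 -m jog '[15,0.3,0,0.003,0,-0.002,15,0.3,0,0.003,0,-0.002,0,0,0,0,0,0,0,0,0,0,0,0,0,0,0,0,0,0]' 50 40; python3 -c "
from cup import *
s=st()
for n in ('wrist','scene'):
    p=shot(n,n+'23.png');print(n)
    cupw(p,.433,-.268,.1205);cupw(p,.436,-.269,s['position'][2]+.0215)
"
```

```text
time: 65.9
position: [0.4362, -0.2689, 0.1775]
tcp_rot: [0.624, 1.477, -0.622]
contact_force: [0.6, 0.0, -1.1]
grip_width: 0.719
t 65.9 pos [ 0.4362 -0.2689  0.1775] rot [ 0.624  1.477 -0.622] F [ 0.6  0.  -1.1] g 0.718894311851651
wrist
545 [ 0.433  -0.2703] med err 0.0006 angles [-169.   90.  170.]
2123 [ 0.4342 -0.2691] med err 0.0006 angles [-163.   22.  162.]
scene
62 [ 0.4351 -0.2675] med err 0.0015 angles [-95.  33. 156.]
55 [ 0.4379 -0.2667] med err 0.0011 angles [-130.   -4.  165.]
```

View pics/wrist23.png

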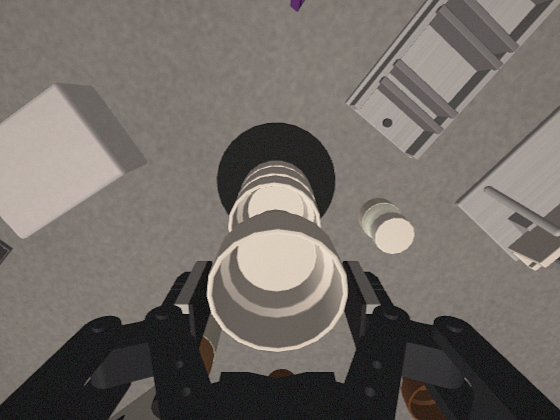

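```bash
python3 -m jog '[5,-1,-0.3,0,0,0,12,-1,-0.3,0,0,0,12,0,0,0,0,0,10,0,0,0,0,0,0,0,0,0,0,0,0,0,0,0,0,0]' 50 40; python3 -c "
from h import *
plan([.4344,-.2699,.1229],down(-.8),1)"
```

```text
time: 66.6
position: [0.4337, -0.2704, 0.1375]
tcp_rot: [0.625, 1.478, -0.623]
contact_force: [0.5, 0.2, -0.3]
grip_width: 0.721
total tool shift [14.6  0.8  0.2] rot [ 0.001  0.    -0.001] step mm 14.6 deg 0.1
14.6,0.8,0.2,0.001,0,-0.001
```

```bash
python3 -m jog '[5,0,0,0,0,0,4,0,0,0,0,0,2,0,0,0,0,0,1,0,0,0,0,0,0,0,0,0,0,0,0,0,0,0,0,0]' 50 40
```

```text
time: 67.2
position: [0.4344, -0.2703, 0.1265]
tcp_rot: [0.625, 1.477, -0.622]
contact_force: [-0.1, 1.4, 4.0]
grip_width: 0.716
```

```bash
python3 -m jog '[1,0,-0.2,0.05,0,0,0.5,0,0,0.05,0,0,0.5,0,-0.2,-0.05,0,0,0,0,0,-0.05,0,0,0,0,0,-0.05,0,0,0.5,0,0,-0.05,0,0,0,0,0,0.05,0,0,0,0,0,0.05,0,0,0,0,0,0,0,0]' 50 50
```

```text
time: 68.1
position: [0.4351, -0.2706, 0.1251]
tcp_rot: [0.624, 1.474, -0.622]
contact_force: [-1.3, 1.3, 12.1]
grip_width: 0.712
```

```bash
python3 -m jog '[0.7,0,-0.3,0.07,0,0,0.5,0,0,0.07,0,0,0,0,-0.2,-0.07,0,0,0,0,0,-0.07,0,0,0,0,0,-0.07,0,0,0,0,0,-0.07,0,0,0,0,0,0.07,0,0,0,0,0,0.07,0,0,0,0,0,0,0,0]' 50 50; python3 -m jog '[-1.5,0,0,0,0,0,0,0,0,0,0,0,0,0,0,0,0,0,0,0,0,0,0,0]' 85 40;  python3 -m jog '[-10,0,0,0,0,0,-25,0,0,0,0,0,-30,0,0,0,0,0,-25,0,0,0,0,0,0,0,0,0,0,0,0,0,0,0,0,0]'; python3 -c "
from cup import *
p=shot('wrist','w24.png');cups(p,dict(st=(.434,-.268,.146)));rimplane(p,.4325,-.2695,.147)
p=shot('scene','s24.png')
a=p['image'][:,:,::-1];cv2.imwrite('pics/s24c.png',cv2.resize(a[135:215,165:245],None,fx=7,fy=7,interpolation=cv2.INTER_CUBIC))
D=cloud(p)[p['range_z']>0];z=D[(np.hypot(D[:,0]-.434,D[:,1]+.268)<.04)&(D[:,2]<.17)][:,2];z=np.sort(z);print(len(z),np.round(z[[-3,-6,-10,-20]],4))
"
```

```text
time: 69.0
position: [0.4355, -0.2708, 0.1247]
tcp_rot: [0.625, 1.472, -0.623]
contact_force: [-0.9, 1.5, 17.1]
grip_width: 0.716
time: 69.4
position: [0.433, -0.2695, 0.1234]
tcp_rot: [0.625, 1.478, -0.623]
contact_force: [-0.1, 0.4, -0.2]
grip_width: 0.998
time: 70.0
position: [0.4333, -0.2697, 0.2144]
tcp_rot: [0.625, 1.476, -0.623]
contact_force: [0.8, 0.7, -0.1]
grip_width: 0.998
st 1258 [ 0.4328 -0.2704] z [0.1468 0.1479]
rim z 0.1471 tilt deg -0.44 -0.52 822 sectors [107 104 111  99 108  99  93 101]
1278 [0.1484 0.1475 0.1472 0.1467]
```

View pics/s24c.png

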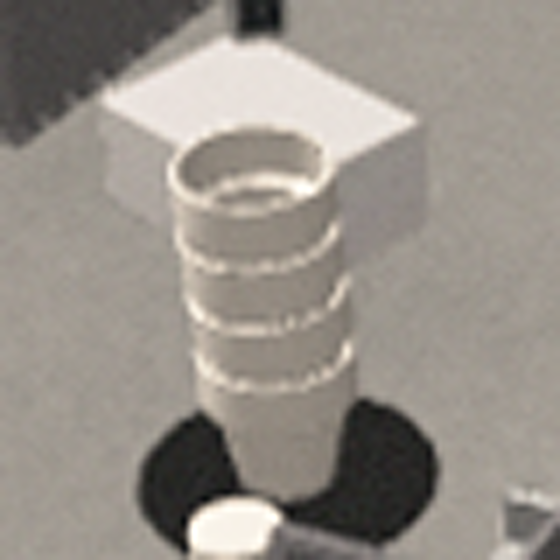

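View pics/w24.png

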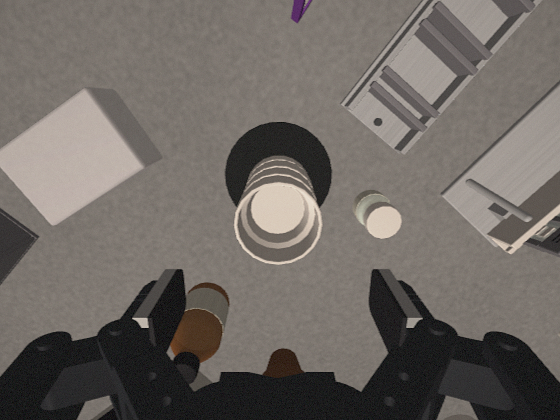

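```bash
python3 -m jog '[25,0,0,0,0,0,30,0,0,0,0,0,30,0,0,0,0,0,25,0,0,0,0,0,6,0,0,0,0,0,0,0,0,0,0,0]' 85 20; python3 -c "
from h import *
s=st();print(R.from_rotvec(s['tcp_rot']).as_matrix()[:,0])"; python3 -m jog '[0,0,0,0,0,0,0,0,0,0,0,0,0,0,0,0,0,0,0,0,0,0,0,0]' 50 40
```

```text
time: 70.7
position: [0.4323, -0.2693, 0.0965]
tcp_rot: [0.625, 1.481, -0.624]
contact_force: [0.3, 0.5, 0.2]
grip_width: 0.999
t 70.7 pos [ 0.4323 -0.2693  0.0965] rot [ 0.625  1.481 -0.624] F [0.3 0.5 0.2] g 0.9986481426215758
[-0.00124427  0.00157428 -0.99999799]
time: 71.1
position: [0.4345, -0.2698, 0.0991]
tcp_rot: [0.625, 1.475, -0.622]
contact_force: [-0.1, 1.1, 6.8]
grip_width: 0.732
```

```bash
python3 -m jog '[-2,0,0,0,0,0,-3,0,0,0,0,0,-4,0,0,0,0,0,-3,0,0,0,0,0,0,0,0,0,0,0,0,0,0,0,0,0]' 50 40; python3 -c "
from cup import *
p=shot('scene','s25.png');a=p['image'][:,:,::-1];cv2.imwrite('pics/s25c.png',cv2.resize(a[135:215,165:245],None,fx=7,fy=7,interpolation=cv2.INTER_CUBIC))"
```

```text
time: 71.7
position: [0.4332, -0.2696, 0.1098]
tcp_rot: [0.625, 1.478, -0.623]
contact_force: [-0.6, -0.2, -2.7]
grip_width: 0.727
```

View pics/s25c.png

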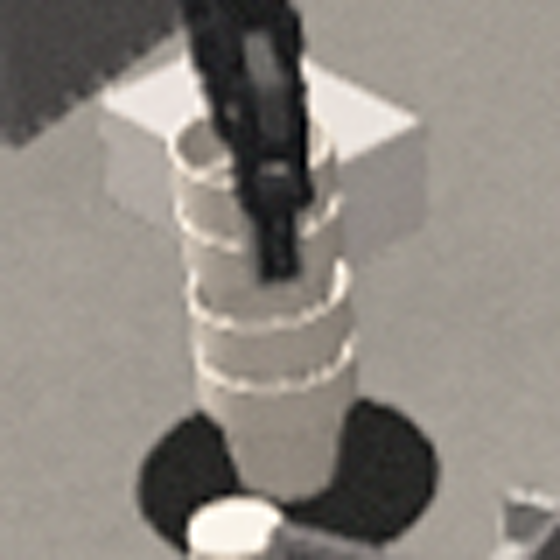

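```bash
python3 -m jog '[4,0,0,0.03,0,0,3,0,0,-0.03,0,0,1.5,0,0,-0.03,0,0,0,0,0,0.03,0,0,0,0,0,0,0,0]' 50 40;  python3 -m jog '[0.7,0,0,0.03,0,0,0.5,0,0,-0.03,0,0,0,0,0,0,0,0]' 50 40
```

```text
time: 72.25
position: [0.4333, -0.2696, 0.1012]
tcp_rot: [0.626, 1.477, -0.624]
contact_force: [-0.3, 0.9, -1.9]
grip_width: 0.725
time: 72.55
position: [0.4336, -0.2697, 0.1003]
tcp_rot: [0.624, 1.477, -0.622]
contact_force: [0.2, 1.2, -0.1]
grip_width: 0.727
```

```bash
python3 -m jog '[0.5,0.4,-0.4,0.04,0,0,0.5,0,0,-0.04,0,0,0.5,0,0,-0.04,0,0,0,0,0,0.04,0,0,0,0,0,0,0,0]' 50 30
```

```text
time: 73.05
position: [0.4339, -0.2695, 0.0994]
tcp_rot: [0.625, 1.476, -0.623]
contact_force: [-0.9, -0.2, 4.5]
grip_width: 0.731
```

```bash
python3 -m jog '[0,0,0,0,0,0,0,0,0,0,0,0,0,0,0,0,0,0]' 85 30; python3 -m jog '[-20,0,0,0,0,0,-30,0,0,0,0,0,-30,0,0,0,0,0,-35,0,0,0,0,0,0,0,0,0,0,0,0,0,0,0,0,0]'; python3 -c "
from cup import *
p=shot('wrist','w26.png');cups(p,dict(st=(.434,-.268,.146)));rimplane(p,.4328,-.2697,.147)
p=shot('scene','s26.png')
a=p['image'][:,:,::-1];cv2.imwrite('pics/s26c.png',cv2.resize(a[135:215,165:245],None,fx=7,fy=7,interpolation=cv2.INTER_CUBIC));st()
"
```

```text
time: 73.35
position: [0.4333, -0.269, 0.0985]
tcp_rot: [0.625, 1.478, -0.623]
contact_force: [-0.3, 0.2, 0.9]
grip_width: 0.998
time: 73.95
position: [0.4334, -0.2691, 0.2141]
tcp_rot: [0.625, 1.476, -0.622]
contact_force: [-0.7, 0.4, 0.2]
grip_width: 0.994
st 1334 [ 0.4318 -0.2704] z [0.1475 0.1487]
rim z 0.1479 tilt deg -0.05 -0.28 844 sectors [114 109 103 102  94  88 119 115]
t 74.05 pos [ 0.4325 -0.2686  0.2126] rot [ 0.625  1.479 -0.623] F [ 0.2 -0.1 -0.5] g 0.9975432743180757
```

View pics/s26c.png

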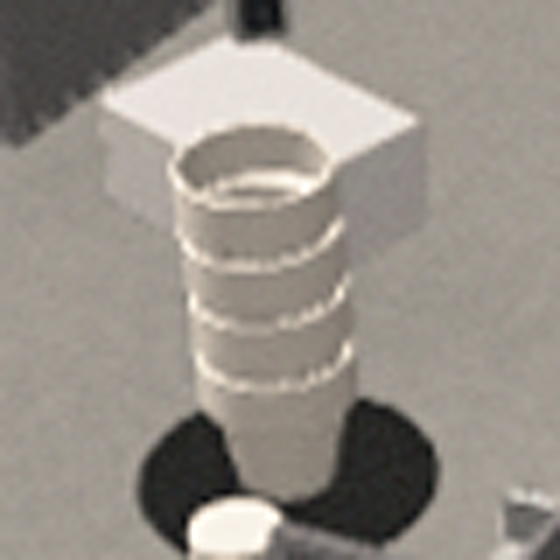

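```bash
python3 -c "
from cup import *
p=shot('scene')
K=np.array(p['K']);Rm=R.from_rotvec(p['rotation']).as_matrix();e=np.array(p['eye'])
c=np.array([.4352,-.2665])
d=(e[:2]-c);d/=np.linalg.norm(d)
def proj(w): v=Rm.T@(w-e);return (K@v)[:2]/v[2]
# project the front rim
for z in (.066,.092,.118,.144):
    u=proj(np.r_[c+.031*d,z]);print(z,'px in crop',np.round((u-[165,135])*7,1), 'back',np.round((proj(np.r_[c-.031*d,z])-[165,135])*7,1))
# a brightness column profile through front
g=p['image'].astype(int).sum(2)
for col in (199,200,201,202,203): print(col,list(g[158:196,col]))
"
```

```text
0.066 px in crop [275.2 390.8] back [266.6 301.8]
0.092 px in crop [269.8 334.4] back [261.3 246.3]
0.118 px in crop [264.2 276.7] back [255.8 189.7]
0.144 px in crop [258.5 217.7] back [250.2 131.8]
199 [np.int64(401), np.int64(451), np.int64(603), np.int64(582), np.int64(379), np.int64(511), np.int64(534), np.int64(401), np.int64(415), np.int64(405), np.int64(412), np.int64(413), np.int64(423), np.int64(436), np.int64(527), np.int64(570), np.int64(399), np.int64(413), np.int64(415), np.int64(418), np.int64(405), np.int64(399), np.int64(400), np.int64(464), np.int64(501), np.int64(409), np.int64(412), np.int64(416), np.int64(418), np.int64(416), np.int64(377), np.int64(523), np.int64(604), np.int64(431), np.int64(434), np.int64(422), np.int64(412), np.int64(424)]
200 [np.int64(399), np.int64(512), np.int64(647), np.int64(563), np.int64(377), np.int64(523), np.int64(544), np.int64(398), np.int64(410), np.int64(424), np.int64(415), np.int64(419), np.int64(425), np.int64(384), np.int64(508), np.int64(571), np.int64(405), np.int64(408), np.int64(410), np.int64(421), np.int64(406), np.in
[... 1274 characters left out ...]
420), np.int64(398), np.int64(429), np.int64(490), np.int64(464), np.int64(408), np.int64(420), np.int64(406), np.int64(422)]
203 [np.int64(382), np.int64(561), np.int64(706), np.int64(597), np.int64(407), np.int64(470), np.int64(477), np.int64(419), np.int64(412), np.int64(410), np.int64(414), np.int64(410), np.int64(416), np.int64(420), np.int64(503), np.int64(533), np.int64(409), np.int64(410), np.int64(415), np.int64(420), np.int64(426), np.int64(390), np.int64(385), np.int64(450), np.int64(475), np.int64(413), np.int64(412), np.int64(427), np.int64(421), np.int64(419), np.int64(404), np.int64(448), np.int64(512), np.int64(443), np.int64(418), np.int64(421), np.int64(419), np.int64(412)]
```

```bash
python3 -c "
from h import *
plan([.4333,-.2692,.1245],down(-.8),4)"; python3 -m jog '[25,0,0,0,0,0,30,0,0,0,0,0,25,0,0,0,0,0,8,0,0,0,0,0,0,0,0,0,0,0]' 85 30; python3 -m jog '[0,0,0,0,0,0,0,0,0,0,0,0,0,0,0,0,0,0,0,0,0,0,0,0]' 50 30
```

```text
total tool shift [87.8  0.2  1.1] rot [ 0.002 -0.001 -0.001] step mm 22.0 deg 0.03
22,0,0.3,0,-0,-0
22,0,0.3,0,-0,-0
22,0,0.3,0,-0,-0
22,0.1,0.3,0,-0,-0
time: 74.6
position: [0.4322, -0.2686, 0.124]
tcp_rot: [0.625, 1.481, -0.624]
contact_force: [0.1, -0.2, 0.6]
grip_width: 0.992
time: 75.0
position: [0.4341, -0.2695, 0.1266]
tcp_rot: [0.625, 1.475, -0.623]
contact_force: [-0.5, -0.5, 3.8]
grip_width: 0.723
```

Press lightly and rock in a small circle so the cups can settle.

```bash
python3 -m jog '[1,1.5,0,0,0,0,0.3,-1.5,1.5,0,0,0,0,-1.5,-1.5,0,0,0,0,1.5,-1.5,0,0,0,0,1.5,1.5,0,0,0,0,-1.5,1.5,0,0,0,0,-1.5,-1.5,0,0,0,0,1.5,-1.5,0,0,0,0,0,1.5,0,0,0,0,0,0,0,0,0]' 50 30
```

```text
time: 76.0
position: [0.4346, -0.2695, 0.1259]
tcp_rot: [0.625, 1.474, -0.622]
contact_force: [-0.1, 0.3, 10.5]
grip_width: 0.723
```

```bash
python3 -m jog '[0.6,2.5,0,0,0,0,0,-2.5,2.5,0,0,0,0,-2.5,-2.5,0,0,0,0,2.5,-2.5,0,0,0,0,2.5,2.5,0,0,0,0,-2.5,2.5,0,0,0,0,-2.5,-2.5,0,0,0,0,2.5,-2.5,0,0,0,0,0,2.5,0,0,0,0,0,0,0,0,0]' 50 30;python3 -m jog '[-1.5,0,0,0,0,0,0,0,0,0,0,0,0,0,0,0,0,0,0,0,0,0,0,0]' 85 40;  python3 -m jog '[-10,0,0,0,0,0,-25,0,0,0,0,0,-30,0,0,0,0,0,-25,0,0,0,0,0,0,0,0,0,0,0,0,0,0,0,0,0]'; python3 -c "
from cup import *
p=shot('wrist','w27.png');cups(p,dict(st=(.434,-.268,.146)));rimplane(p,.4325,-.2702,.147)
p=shot('scene','s27.png')
g=p['image'].astype(int).sum(2)
for col in (198,199,200,201,202,203,204):
    o=[]
    for a,b in ((162,167),(170,176),(179,185),(187,193)):
        s=g[a:b,col]-405.;s[s<0]=0;o.append(round(float((s*np.arange(a,b)).sum()/s.sum()),2))
    print(col,o,np.round(np.diff(o),2))
"
```

```text
time: 77.0
position: [0.4348, -0.2696, 0.1256]
tcp_rot: [0.625, 1.474, -0.622]
contact_force: [-2.2, 0.5, 12.7]
grip_width: 0.721
time: 77.4
position: [0.4332, -0.2689, 0.1249]
tcp_rot: [0.625, 1.478, -0.623]
contact_force: [-0.6, -0.5, 0.4]
grip_width: 0.997
time: 78.0
position: [0.4333, -0.2691, 0.2159]
tcp_rot: [0.625, 1.476, -0.622]
contact_force: [0.4, 0.0, -0.4]
grip_width: 0.995
st 1278 [ 0.4328 -0.2699] z [0.1471 0.1482]
rim z 0.1475 tilt deg -0.18 -0.35 851 sectors [108  99 108 100 104 103 115 114]
198 [163.44, 172.98, 181.73, 189.57] [9.54 8.75 7.84]
199 [164.49, 172.92, 181.66, 189.71] [8.43 8.74 8.05]
200 [164.49, 173.15, 181.52, 189.55] [8.66 8.37 8.03]
201 [164.56, 173.12, 181.57, 190.05] [8.56 8.45 8.48]
202 [163.94, 172.8, 181.7, 189.92] [8.86 8.9  8.22]
203 [163.76, 172.59, 181.52, 189.91] [8.83 8.93 8.39]
204 [163.56, 172.57, 181.53, 189.92] [9.01 8.96 8.39]
```

```bash
python3 -m jog '[25,0,0,0,0,0,25,0,0,0,0,0,15,0,0,0,0,0,0,0,0,0,0,0,0,0,0,0,0,0]' 50 40; python3 -m jog '[3,0,0,0,0,0,3,0,0,0,0,0,2,0,-0.5,0,0,0,0,0,0,0,0,0]'
```

```text
time: 78.6
position: [0.4329, -0.2691, 0.1497]
tcp_rot: [0.625, 1.479, -0.624]
contact_force: [0.3, 0.2, -0.8]
grip_width: 0.58
time: 79.0
position: [0.4341, -0.2696, 0.1438]
tcp_rot: [0.625, 1.474, -0.623]
contact_force: [-1.3, -0.3, 7.6]
grip_width: 0.583
```

```bash
python3 -m jog '[1,0.5,-0.3,0,0,0,0.7,-1,-0.3,0,0,0,0.5,1,-0.2,0,0,0,0,-0.5,0,0,0,0]'; python3 -m jog '[0.7,0.5,-0.3,0,0,0,0,-1,-0.3,0,0,0,0,0.5,0,0,0,0]'
```

```text
time: 79.4
position: [0.4345, -0.2698, 0.1432]
tcp_rot: [0.624, 1.471, -0.622]
contact_force: [-1.4, 1.1, 19.3]
grip_width: 0.584
time: 79.7
position: [0.4346, -0.2697, 0.143]
tcp_rot: [0.624, 1.47, -0.622]
contact_force: [-2.9, -0.6, 22.3]
grip_width: 0.587
```

```bash
python3 -m jog '[-4,0,0,0,0,0,-20,0,0,0,0,0,-30,0,0,0,0,0,-40,0,0,0,0,0,-20,0,0,0,0,0,0,0,-40,0,0,0,0,0,-40,0,0,0,0,0,0,0,0,0]' 60 40; python3 -c "
from cup import *
p=shot('scene');a=p['image'][:,:,::-1];cv2.imwrite('pics/s30.png',cv2.resize(a[120:330,80:420],None,fx=2.3,fy=2.3))
q=shot('wrist');cups(q,dict(st=(.434,-.268,.146)));rimplane(q,.4325,-.27,.147)
shot('top','t30.png');st()
c=cloud(p)
M,d,n,sy=setstand(1)
D=(c[p['range_z']>0]-SO);u=-(D@d);nn=D@n;y=D@sy
for y0 in (-.105,-.035,.035,.105):
    k=(abs(y-y0)<.035)&(u>.065)&(u<.125)&(abs(nn-.005)<.015);s=np.polyfit(u[k],nn[k],1);e=np.sort(y[k]);print(y0,k.sum(),'face n at u=.09: %.4f'%np.polyval(s,.09),'slope %.3f'%s[0],'umax %.4f'%np.sort(u[k])[-8],np.round(e[[5,-6]],3))
"
```

```text
time: 80.5
position: [0.3727, -0.2072, 0.2528]
tcp_rot: [0.625, 1.481, -0.619]
contact_force: [0.2, -0.2, 0.9]
grip_width: 0.708
st 879 [ 0.4331 -0.2702] z [0.1466 0.1477]
rim z 0.1471 tilt deg -0.28 0.41 500 sectors [60 56 66 70 56 57 74 61]
t 80.65 pos [ 0.3766 -0.2108  0.2537] rot [ 0.625  1.476 -0.622] F [0.1 0.3 0.2] g 0.7015546329283089
-0.105 458 face n at u=.09: 0.0072 slope 0.006 umax 0.1099 [-0.134 -0.074]
-0.035 484 face n at u=.09: 0.0072 slope 0.021 umax 0.1104 [-0.064 -0.004]
0.035 508 face n at u=.09: 0.0070 slope 0.024 umax 0.1106 [0.006 0.066]
0.105 529 face n at u=.09: 0.0069 slope 0.031 umax 0.1108 [0.076 0.135]
```

View pics/s30.png

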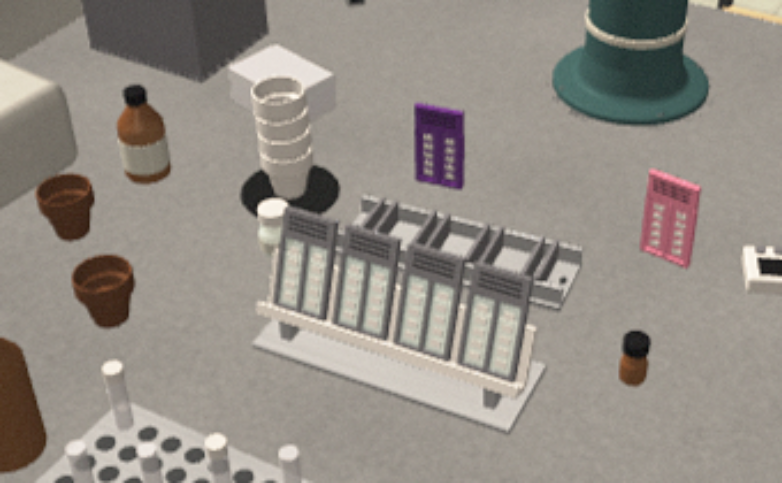

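View pics/t30.png

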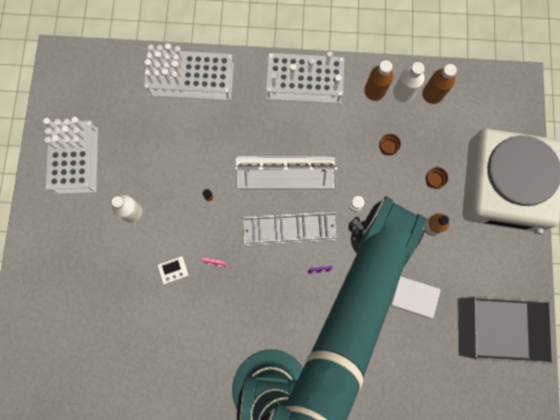

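```bash
python3 -c "
from cup import *
q=shot('wrist','w31.png');c=cloud(q);D=c[q['range_z']>0]
for nm,x,y,r in (('tip',.30,-.37,.03),('jar',.53,-.21,.01),('reag',.48,-.425,.012),('table',.40,-.12,.03),('floor',.433,-.27,.012)):
    z=D[np.hypot(D[:,0]-x,D[:,1]-y)<r][:,2];z=z[z<.16];print(nm,len(z),np.round(np.percentile(z,[10,50,90]),4) if len(z) else '')
r=np.hypot(D[:,0]-.4331,D[:,1]+.27);
h,e=np.histogram(D[(abs(r-.0305)<.003)][:,2],bins=np.arange(.05,.16,.001));print([(round(float(a),3),int(b)) for a,b in zip(e,h) if b>25])"
```

```text
tip 1801 [0.0542 0.0552 0.0561]
jar 265 [0.0175 0.0591 0.061 ]
reag 994 [0.0075 0.0584 0.0877]
table 2289 [-0.0006  0.0005  0.0229]
floor 340 [0.1106 0.1114 0.1121]
[(0.065, 48), (0.066, 48), (0.091, 30), (0.092, 32), (0.093, 63), (0.094, 59), (0.102, 26), (0.103, 28), (0.104, 26), (0.105, 28), (0.108, 28), (0.11, 26), (0.111, 28), (0.112, 26), (0.113, 30), (0.114, 26), (0.115, 26), (0.116, 27), (0.117, 32), (0.118, 28), (0.119, 38), (0.12, 87), (0.121, 73), (0.124, 60), (0.125, 74), (0.126, 72), (0.127, 72), (0.128, 69), (0.129, 64), (0.13, 70), (0.131, 77), (0.132, 81), (0.133, 70), (0.134, 68), (0.135, 72), (0.136, 68), (0.137, 74), (0.138, 79), (0.139, 74), (0.14, 91), (0.141, 76), (0.142, 83), (0.143, 83), (0.144, 85), (0.145, 79), (0.146, 229), (0.147, 255), (0.148, 56)]
```

View pics/w31.png

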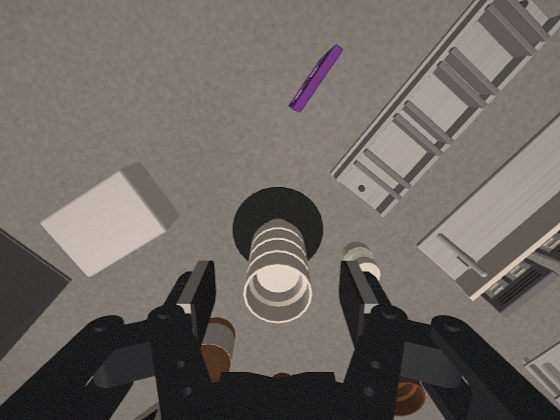

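```bash
python3 -c "
from h import *
plan([.4335,-.2693,.22],down(-.8),3)"
```

```text
total tool shift [33.8  0.  81.2] rot [ 0.001  0.003 -0.002] step mm 29.3 deg 0.07
11.3,0,27.1,0,0.001,-0.001
11.3,0,27.1,0,0.001,-0.001
11.2,0,27.1,0,0.001,-0.001
```

```bash
python3 -m jog '[10,0,27,0,0,0,12,0,27,0,0,0,12,0,27,0,0,0,0,0,0,0,0,0,0,0,0,0,0,0]' 85 30; python3 -c "
from h import *
plan([.4335,-.2693,.0965],down(-.8),4)"
```

```text
time: 81.2
position: [0.4324, -0.2692, 0.2184]
tcp_rot: [0.625, 1.479, -0.625]
contact_force: [-0.6, 0.8, -0.0]
grip_width: 0.994
total tool shift [121.9   0.7   0.9] rot [ 0. -0.  0.] step mm 30.5 deg 0.01
30.5,0.2,0.2,0,-0,0
30.5,0.2,0.2,0,-0,0
30.5,0.2,0.2,0,-0,0
30.5,0.2,0.2,0,-0,0
```

```bash
python3 -m jog '[25,0,0,0,0,0,30,0,0,0,0,0,30,0,0,0,0,0,25,0,0,0,0,0,11,0,0,0,0,0,0,0,0,0,0,0]' 85 30; python3 -m jog '[0,0,0,0,0,0,0,0,0,0,0,0,0,0,0,0,0,0,0,0,0,0,0,0]' 50 40; python3 -m jog '[1,0,0,0.1,0,0,0.5,0,0,0.1,0,0,0,2,0,0.1,0,0,0.3,-2,2,-0.1,0,0,0,-2,-2,-0.1,0,0,0,2,-2,-0.1,0,0,0,2,2,-0.1,0,0,0,-2,2,-0.1,0,0,0.3,-2,-2,-0.1,0,0,0,2,-2,0.1,0,0]' 50 40
```

```text
time: 81.8
position: [0.432, -0.2678, 0.0976]
tcp_rot: [0.625, 1.48, -0.623]
contact_force: [-0.2, -0.3, 0.6]
grip_width: 0.995
time: 82.2
position: [0.4339, -0.2688, 0.0998]
tcp_rot: [0.625, 1.474, -0.622]
contact_force: [-1.0, 0.1, 7.4]
grip_width: 0.729
time: 83.2
position: [0.4348, -0.2692, 0.0992]
tcp_rot: [0.468, 1.507, -0.467]
contact_force: [4.4, -4.3, 6.5]
grip_width: 0.726
```

```bash
python3 -m jog '[0.4,0,2,0.1,0,0,0,2,0,0.1,0,0,0,-2,2,0,0,0,0,-2,-2,0,0,0,0,2,-2,0,0,0,0,0,2,0,0,0,0,0,0,0,0,0]' 50 40; python3 -m jog '[-1.5,0,0,0,0,0,0,0,0,0,0,0,0,0,0,0,0,0,0,0,0,0,0,0]' 85 40;  python3 -m jog '[-20,0,0,0,0,0,-30,0,0,0,0,0,-35,0,0,0,0,0,-35,0,0,0,0,0,0,0,0,0,0,0,0,0,0,0,0,0]'; python3 -c "
from cup import *
p=shot('wrist');cups(p,dict(st=(.434,-.268,.146)));rimplane(p,.4325,-.2702,.147)
c=cloud(p);D=c[p['range_z']>0];r=np.hypot(D[:,0]-.4328,D[:,1]+.27)
h,e=np.histogram(D[(abs(r-.0305)<.003)][:,2],bins=np.arange(.06,.126,.001));print([(round(float(a),3),int(b)) for a,b in zip(e,h) if b>25])"
```

```text
time: 83.9
position: [0.4351, -0.2695, 0.0989]
tcp_rot: [0.625, 1.47, -0.622]
contact_force: [-1.2, 2.0, 17.9]
grip_width: 0.72
time: 84.3
position: [0.4319, -0.2682, 0.0971]
tcp_rot: [0.625, 1.478, -0.623]
contact_force: [-0.4, -0.1, 0.5]
grip_width: 0.994
time: 84.9
position: [0.4321, -0.2683, 0.2176]
tcp_rot: [0.625, 1.476, -0.622]
contact_force: [-0.7, 0.3, -0.7]
grip_width: 0.993
st 1225 [ 0.4337 -0.2712] z [0.1467 0.148 ]
rim z 0.1471 tilt deg 0.20 1.26 735 sectors [ 90 100  97  86 100 108  82  72]
[(0.066, 32), (0.093, 46), (0.094, 56), (0.117, 26), (0.12, 45), (0.121, 93), (0.122, 61), (0.123, 61), (0.124, 140)]
```

```bash
python3 -m jog '[-20,0,0,0,0,0,-10,0,-40,0,0,0,0,0,-40,0,0,0,0,0,0,0,0,0,0,0,0,0,0,0]' 60 40; python3 -c "
from cup import *
p=shot('scene');a=p['image'][:,:,::-1];cv2.imwrite('pics/s40.png',cv2.resize(a[120:330,80:420],None,fx=2.3,fy=2.3));st()"
```

```text
time: 85.45
position: [0.3755, -0.2104, 0.2464]
tcp_rot: [0.624, 1.479, -0.622]
contact_force: [0.3, 0.3, 1.0]
grip_width: 0.703
t 85.5 pos [ 0.3761 -0.2112  0.2466] rot [ 0.625  1.478 -0.623] F [ 0.1 -0.2 -0.5] g 0.7023391103642997
```

View pics/s40.png

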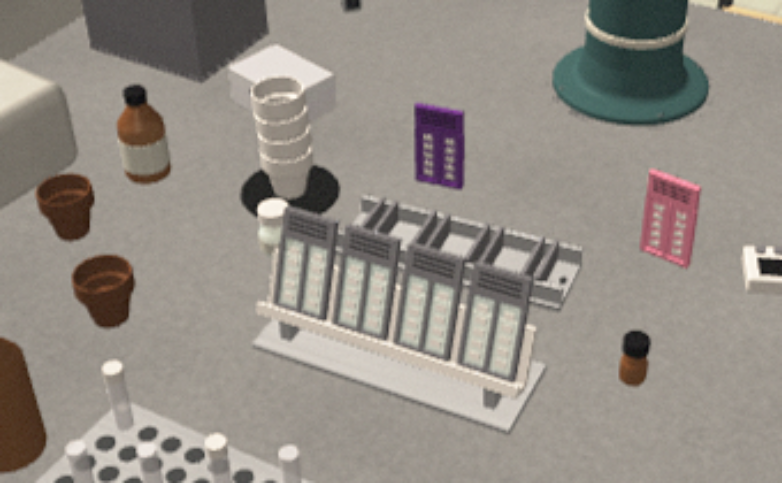

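The last picture shows four frames leaning side by side (crop pixels about (305,265) to (495,315)), the stack of four cups on the mat (285,135), and the jar, vial and bottles standing. I'm handing in.

```bash
python3 -c "
from plant import order
print(order.sign_off())"
```

```text
the job is handed in; nothing more can be done
None
```

I moved all four grey frames from the rack to the draining stand, then nested the three loose white cups one by one into the fixed cup on the mat. I handed in at about 85 s, with the gripper clear of everything.

**Frames:** the last depth check put all four flat on the board, lower edges on the ledge. They stand at about ±35 and ±105 mm along the stand, with about 10 mm between neighbours.

**Cups:** the stack is upright, within about 1.3 degrees, but it may not be fully home. Its top rim measured about 147 mm against an ideal 144 mm, and the lowest two joints each read about 1–1.5 mm high. The top cup measured fully home on the one below. I pressed with up to about 24 N, rocked and twisted the stack, and lifted and re-lowered the second and third cups together. The height did not change noticeably. I can't tell whether the difference is a small remaining gap or measurement error.

**Surroundings:** the pictures show the bottles, jar, vial and tip box in place. The pink and purple frames and the brown cups were left alone. One white cup had been knocked a few centimetres aside during the run, so I located it again before picking it up.

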